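# Hang the washed bin back on its rails and refill it

## Task

A washed hanging bin stands upside down on the bench to dry: lay it down on its back, take it again another way and hang it in the free space between the two bins on the rail stand - hook its lip over the upper rail with its bottom held well out towards you, then swing the bottom in until its foot goes under the lower rail and it hangs flat. Then drop the two loose tube caps into it. Do not knock over the reagent bottle.

Things in the scene. Friction and masses are not known exactly. Their poses are not given: they have to be found in the camera images.
- bin: Loose grey plastic bin to hang, open at the top: 60 (x) x 60 (y) x 90 (z) mm without hook, walls and floor 3 mm, 0.12 kg. Origin: centre of the floor's underside; z to the mouth, +x to its back. Side walls (y = +-30) are full rectangles; the front wall (-x) is 55 mm high, with a blank label. Starts upside down on its rim, origin 90 mm up, back (with hook) roughly to the left.
- hook_seat (a point): Point of the loose bin (39, 0, 82 mm in its frame, same axes) where the upper rail's axis lies when it hangs properly: within the hook, a slot 14 mm wide (x = 30 to 44), 13 mm deep and open downwards (-z), whose roof is at z = 87 and runs on flat to the back wall.
- hook_lip (a point): Tip of the hook's 3 mm thick lip, over the whole width of the bin (45.5, 0, 74 mm in the bin's frame). Behind the back wall, the hook reaches to x = 47 and up to the rim (z = 90). Laid on its back, the bin rests on the lip and the foot, its mouth end 8 mm higher than its floor end, its x axis pointing nearly straight down.
- foot_tip (a point): Upper rear edge of the bin's keeper foot (39, 0, 3 mm in its frame): a flat tongue 48 mm wide and 3 mm thick that juts out 9 mm behind the back wall, level with the floor (z = 0 to 3). When the bin hangs it passes 4 mm below the lower rail and keeps the bin from lifting off.
- rail_stand: Fixed metal stand: base plate 120 x 400 mm, 9 mm high; two uprights; two level round rails 10 mm thick along its y. Origin on the bench below the middle of the upper rail; front (-x) towards the robot, z up. A hung bin has the stand's axes, its origin 39 mm before the upper rail's axis and 50 mm up. The foot bars lowering it on straight: hook it tilted 0.15 rad or more; let go, it swings in by its weight.
- upper_rail (a point): Middle of the upper rail's axis, 132 mm above the bench; axes of the stand. The rail is 388 mm long.
- lower_rail (a point): Middle of the lower rail's axis, 70 mm below the upper one and 4 mm nearer the front.
- wide_bin: Bin of the same make, 90 mm wide, holding small vials, already hanging near one end of the rails and fixed. Origin and axes as for the loose bin.
- small_bin: Bin like the loose one (60 mm wide), holding short beige tubes, already hanging near the other end and fixed. Origin and axes as for the loose bin. Between the two is a free space of 140 mm or more; which hangs left varies.
- cap_a: Loose tube cap of plastic standing upright on the bench, 16 mm across, 22 mm high, 12 g; origin at the centre of its underside, z up.
- cap_b: Second tube cap, the same.
- reagent_bottle: Bystander: reagent bottle, 48 mm across, 105 mm high, standing on the bench to the right of the stand; origin at the centre of its underside, z up.

How it is judged:
On the way, in this order (a step that is already met when the one before it is completed fails the run):
1. the bin lies on its back on the bench, let go (angle between bin's own x axis and vertical above 2.85 rad and height (world z) of bin below 0.06 m and contact force between the fingers and bin below 0.1 N), for 0.15 s.
2. the bin's lip is over the upper rail while the bin is still tilted, its bottom held out from the lower rail (x of hook_seat in the frame of upper_rail between -0.01 and 0.01 m and z of hook_seat in the frame of upper_rail between -0.01 and 0.01 m and y of hook_seat in the frame of upper_rail between -0.1 and 0.1 m and angle between bin's own z axis and vertical between 0.12 and 1.2 rad), for 0.05 s.
3. the bin hangs flat on both rails, let go, before the caps go in (x of hook_seat in the frame of upper_rail between -0.006 and 0.006 m and z of hook_seat in the frame of upper_rail between -0.004 and 0.004 m and y of hook_seat in the frame of upper_rail between -0.1 and 0.1 m and angle between bin's own z axis and vertical below 0.09 rad and angle between the y axis of bin and the y axis of rail_stand, either way round below 0.1 rad and contact force between the fingers and bin below 0.1 N and not (x of cap_a in the frame of bin between -0.028 and 0.028 m and y of cap_a in the frame of bin between -0.028 and 0.028 m and z of cap_a in the frame of bin between 0 and 0.07 m) and not (x of cap_b in the frame of bin between -0.028 and 0.028 m and y of cap_b in the frame of bin between -0.028 and 0.028 m and z of cap_b in the frame of bin between 0 and 0.07 m)), for 0.2 s.
At the end, for the whole second after the job is handed in: The bin hangs flat on the stand: its hook seat within 6 mm fore and aft and 4 mm in height of the upper rail's axis and within 100 mm of its middle, upright within 0.09 rad, square to the rails within 0.1 rad; both tube caps lie inside it; all at rest (x of hook_seat in the frame of upper_rail between -0.006 and 0.006 m and z of hook_seat in the frame of upper_rail between -0.004 and 0.004 m and y of hook_seat in the frame of upper_rail between -0.1 and 0.1 m and angle between bin's own z axis and vertical below 0.09 rad and angle between the y axis of bin and the y axis of rail_stand, either way round below 0.1 rad and x of cap_a in the frame of bin between -0.028 and 0.028 m and y of cap_a in the frame of bin between -0.028 and 0.028 m and z of cap_a in the frame of bin between 0 and 0.07 m and x of cap_b in the frame of bin between -0.028 and 0.028 m and y of cap_b in the frame of bin between -0.028 and 0.028 m and z of cap_b in the frame of bin between 0 and 0.07 m and linear speed of bin below 0.01 m/s and linear speed of each of cap_a, cap_b below 0.02 m/s); the robot touches nothing.
It fails at once if the reagent bottle is knocked over (angle between reagent_bottle's own z axis and vertical above 0.5 rad).
It also fails if it takes over 72 s, if anything falls off the work surface, if the arm or the gripper's body presses on something with over 40 N, if the wrist force passes 120 N, or if a joint passes its speed limit or range.

## Robot

A 6-joint arm with a two-finger parallel gripper is mounted at the origin on a cart in front of the work surface, level with it; the furniture and walls round the work are solid. World frame = base frame: x ahead of the robot, y to its left, z up, the work surface at z = 0. Lengths are in m, angles in rad, forces in N, time in s.
With the tool pointing down it reaches from about 0.3 to 0.775 m from the base axis. Payload 14.6 kg.
Tool frame: the origin (TCP) lies on the centre line of the jaws, within the pads' length; the fingertips stand 17 mm ahead of it and the grasp point (between the pads) lies 2 mm behind it; z points along the fingers, x is the direction in which the jaws open and shut, and the axes are right-handed (so a half turn about z gives the same grasp; the last joint's range is limited). The gripper opens to 94 mm and grips with 3 to 60 N. Pads are 16 mm wide; open, the fingers measure 119 mm over their backs; the gripper's body (75 mm by 177 mm) begins 78 mm behind the grasp point.
Start: joints at [-1.236, 0.3, 1.521, -0, 1.321, -0.067], TCP at [0.215, -0.506, 0.222] pointing down, gripper open.
Joint ranges: [-3.03, 3.03], [-0.79, 2.21], [0.23, 2.52], [-1.04, 4.18], [0, 3.07], [-2.55, 2.55]. Speed limits (rad/s): [2.22, 2.22, 2.57, 3.14, 3.14, 3.14].

## Interface

Orientations are given as [roll, pitch, yaw] about the fixed x, y, z axes, in that order (R = Rz(yaw) Ry(pitch) Rx(roll)).
In Python, from station import ctrl gives the robot as it stands. The module is installed in compiled form; this text tells all that it offers.
- The arm moves only by the tool drive_tool, never from a script. Its argument "increments" is a list of rows, each a list of 3 entries, a list of its own where there are three numbers: the turn, a rotation vector about the tool's x, y, z in degrees, then the shift along the tool's x, y, z in mm, then the opening, from 0 (shut) to 1 (fully open). In form: [[[ax, ay, az], [dx, dy, dz], hand], ...]. A call has 1 to 20 rows; each row shifts and turns the commanded pose from where the row before left it, along the tool's axes as they then stand; what a row does not reach is not made up. A row lasts 1/8 s, in which the tool goes at most 62.5 mm and 10.7 degrees, less where a joint would pass 70% of its speed; a pose out of reach is approached as far as the arm can. A call with a gripper value outside its range is refused whole. The fingers move at their own pace and stop on an object; "squeeze" is the grip in N (left out, the last holds). Time passes only in rows, so rows that do not move let the fingers close. It gives the time, the measured TCP pose, the force and the opening at its end, in the units of the state.
- ctrl.get_obs(): the state, without advancing time (a new reading comes with each control period).
- ctrl.camera(name): name is "scene" or "top" or "wrist"; returns the picture (480x640x3 uint8, red, green, blue); there is no depth.
- ctrl.calibration(name): a dict with "fx", "fy", "cx", "cy" (pixels), "rvec" (rotation vector, rad) and "tvec" (3), from world to camera coordinates, as OpenCV has them. Camera axes: x right, y down, z forward; pixel columns grow to the right and rows downward; lengths in m; the calibration is good to about 2 mm. A picture is of the moment at which its call begins: read the wrist's pose just before it. calibration takes no time and is no camera call; for the wrist camera it gives the pose at the moment of the call.
- ctrl.hand_in(): hands the job in, once; it reports no verdict.
The state is a dict: "time_s": time; "qpos": joint angles; "joint_vel": joint speeds; "tau": joint torques, N m; "ee_pos": TCP position; "eef_rot": TCP orientation; "force": force on the tool from outside, world axes, zero at the start; "moment": the same for the moment, N m; "grip_width": finger opening in m.
Only numpy, scipy, OpenCV 4.12 (cv2) and the standard library are available. Lean on these libraries where they do the work, as an engineer would, in place of code of your own. Each camera call takes 0.05 s, during which the arm holds its last target.

## Working session

There is one attempt and no reset: what is moved stays moved. The work goes in short steps, Python scripts to look and compute and a tool call to move; the robot and the scene stay as the last step left them, time stands still between calls to the robot, and variables do not carry over. Pictures are saved under pics/ and viewed, and the job is handed in when it is done.

Besides the shell and the picture viewer there is one more tool, called after "Emit:" as name([rows], argument=value, ...), one row to a line, values as JSON. drive_tool: Moves the arm, as the interface text tells. Its arguments: {"type":"object","properties":{"increments":{"type":"array"},"squeeze":{"type":"number"}},"required":["increments"]}

```bash
mkdir -p pics; ls
python3 - <<'E'
from station import ctrl
import cv2
print(ctrl.get_obs())
for n in("scene","top","wrist"):
    cv2.imwrite(f"pics/a_{n}.png",ctrl.camera(n)[:,:,::-1]); print(n,ctrl.calibration(n))
E
```

```text
pics
{'time_s': 0.0, 'qpos': array([-1.23561400e+00,  3.00480274e-01,  1.52159502e+00, -5.69469016e-06,
        1.32068196e+00, -6.66033050e-02]), 'joint_vel': array([ 0.00072116, -0.00117602, -0.00023462, -0.00140332, -0.00031234,
        0.00096543]), 'tau': array([-2.36670840e-04, -5.31808877e+01, -3.52735412e+01,  7.08030956e-02,
        2.44483317e-02, -9.98908945e-05]), 'ee_pos': array([ 0.214998  , -0.50597115,  0.22187539]), 'eef_rot': array([-3.14152065e+00,  1.16238338e-03, -1.16900924e+00]), 'force': array([ 0.60775637, -0.68304301,  0.64356343]), 'moment': array([-0.00043138, -0.03248891, -0.00867555]), 'grip_width': 0.09427282894433744}
scene {'fx': 547.2839583281246, 'fy': 547.2839583281246, 'cx': 322.2444982261897, 'cy': 241.18887098163356, 'rvec': array([ 0.70843786, -2.44371743,  1.31129414]), 'tvec': array([0.47157292, 0.21831145, 1.05664092])}
top {'fx': 433.67572757304896, 'fy': 433.67572757304896, 'cx': 319.6456840966513, 'cy': 239.5849204098718, 'rvec': array([ 2.1491118 , -2.1780238 ,  0.08052283]), 'tvec': array([0.05550685, 0.55672545, 0.95956465])}
wrist {'fx': 352.94969999635794, 'fy': 352.94969999635794, 'cx': 317.7485456815375, 'cy': 233.0081681782464, 'rvec': array([-2.44194039,  1.61583675,  0.20355199]), 'tvec': array([-0.54961871, -0.02521384,  0.39034101])}
```

View pics/a_scene.png

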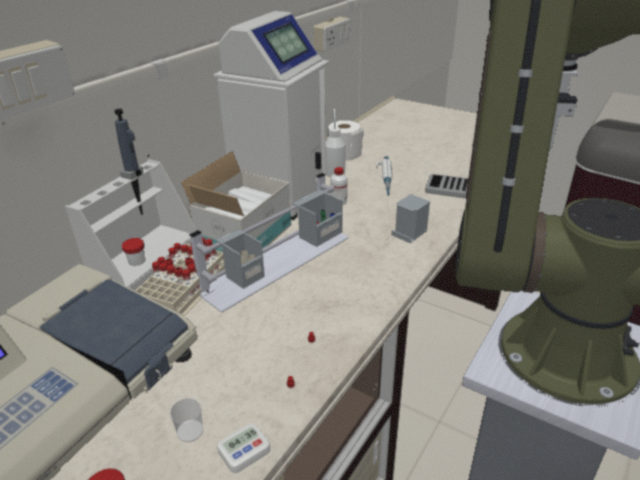

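View pics/a_top.png

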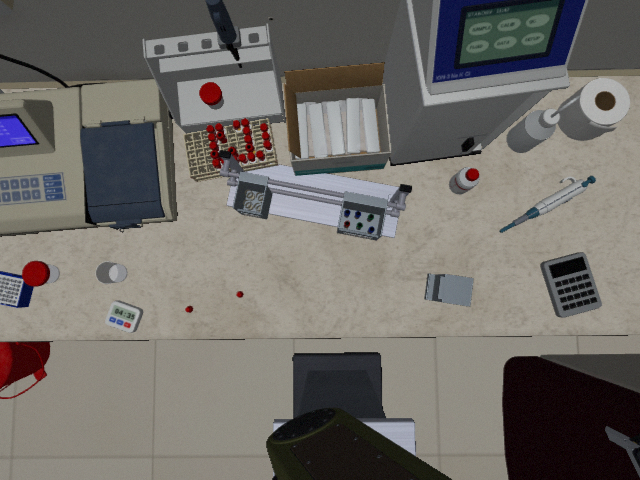

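View pics/a_wrist.png

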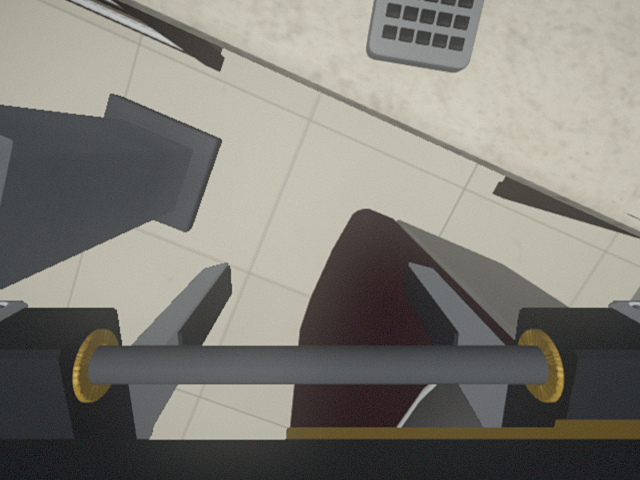

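The top view shows the bin at (450,290) with its hook to the left, the caps at (189,309) and (240,294), the stand from (228,180) to (400,220), and the bottle at (466,180). Next I'll measure these positions.

```bash
cat > h.py <<'E'
from station import ctrl
import cv2, numpy as np
from scipy.spatial.transform import Rotation as R
def cal(n):
    c=ctrl.calibration(n); K=np.array([[c['fx'],0,c['cx']],[0,c['fy'],c['cy']],[0,0,1]])
    return K,np.array(c['rvec']),np.array(c['tvec'])
def ray(c,p):
    K,r,t=c; Rm=cv2.Rodrigues(r)[0]; d=Rm.T@np.linalg.inv(K)@np.array([p[0],p[1],1.]); return -Rm.T@t,d
def onz(c,p,z):
    o,d=ray(c,p); return o+d*(z-o[2])/d[2]
def proj(c,X):
    K,r,t=c; return cv2.projectPoints(np.atleast_2d(np.array(X,float)),r,t,K,None)[0][:,0]
def tri(cs,ps):
    A=np.zeros((3,3));b=np.zeros(3);L=[]
    for c,p in zip(cs,ps):
        o,d=ray(c,p);d/=np.linalg.norm(d);M=np.eye(3)-np.outer(d,d);A+=M;b+=M@o;L.append((o,M))
    X=np.linalg.solve(A,b); return X,[np.linalg.norm(M@(X-o)) for o,M in L]
def crop(n,u0,v0,u1,v1,s,name,img=None):
    im=ctrl.camera(n) if img is None else img
    cv2.imwrite(name,cv2.resize(im[v0:v1,u0:u1,::-1],None,fx=s,fy=s,interpolation=cv2.INTER_CUBIC))
E
python3 - <<'E'
from h import *
top=cv2.imread('pics/a_top.png')[:,:,::-1];sc=cv2.imread('pics/a_scene.png')[:,:,::-1]
crop(0,400,260,500,320,8,'pics/b1.png',top)
crop(0,210,140,420,250,3.8,'pics/b2.png',top)
crop(0,380,185,440,245,8,'pics/b3.png',sc)
crop(0,180,160,360,310,4,'pics/b4.png',sc)
for n,im in(('top',top),('scene',sc)):
    hsv=cv2.cvtColor(im,cv2.COLOR_RGB2HSV)
    m=((hsv[...,0]<10)|(hsv[...,0]>170))&(hsv[...,1]>150)&(hsv[...,2]>60)
    k,l,s,ce=cv2.connectedComponentsWithStats(m.astype(np.uint8))
    c=cal(n)
    for i in range(1,k):
        if s[i,4]>12 and s[i,4]<250: print(n,ce[i].round(1),s[i],onz(c,ce[i],0.012 if n=='scene' else .018).round(3))
E
```

```text
top [246.7 133.8] [241 118  13  33 185] [0.811 0.217 0.018]
top [235.8 123.4] [233 120   7   9  44] [0.837 0.243 0.018]
top [265.  135.5] [260 123  11  27 149] [0.806 0.174 0.018]
top [237.7 154.9] [228 147  18  16 107] [0.761 0.238 0.018]
top [259.6 154.4] [256 151   8   9  52] [0.761 0.186 0.018]
top [250.6 155.7] [247 152   8   9  52] [0.758 0.208 0.018]
top [472.  174.2] [466 169  13  12 119] [ 0.705 -0.306  0.018]
top [239.3 294. ] [237 292   6   5  24] [0.436 0.233 0.018]
top [188.8 308.9] [186 306   7   6  30] [0.404 0.348 0.018]
top [127.1 324.8] [124 323   6   5  16] [0.37  0.489 0.018]
top [ 17. 343.] [ 15 342   5   3  13] [0.332 0.74  0.018]
top [ 33.7 370.3] [  0 343  47  56 234] [0.271 0.698 0.018]
scene [338.3 170.3] [335 168   7   6  35] [ 0.782 -0.438  0.012]
scene [132.5 245.3] [123 239  20  14 228] [1.002 0.194 0.012]
scene [207.1 241.4] [203 239   8   6  27] [0.854 0.082 0.012]
scene [179.9 248.4] [170 244  21  10 101] [0.89  0.141 0.012]
scene [311.  336.9] [309 333   5   8  29] [0.438 0.232 0.012]
scene [290.1 381.5] [288 377   5  10  38] [0.406 0.348 0.012]
```

View pics/b1.png

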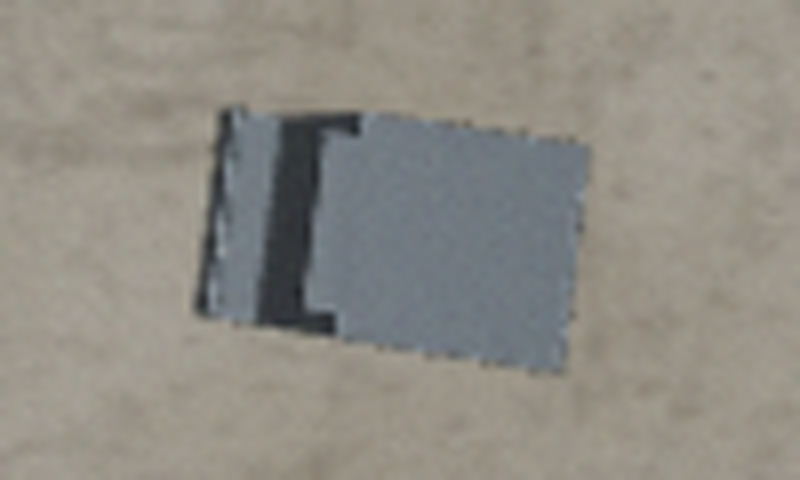

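View pics/b2.png

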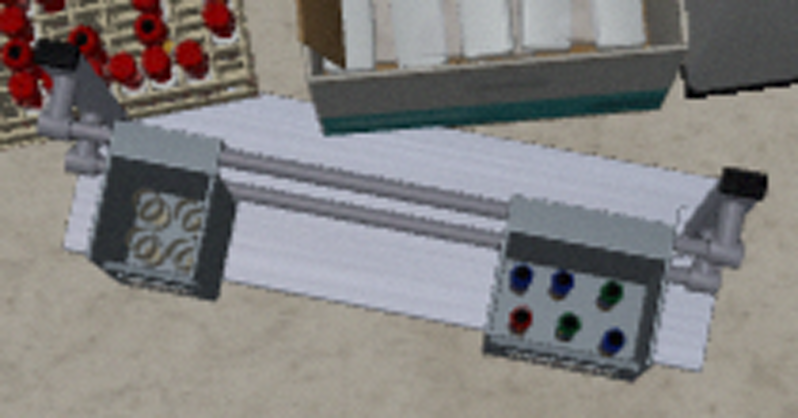

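View pics/b3.png

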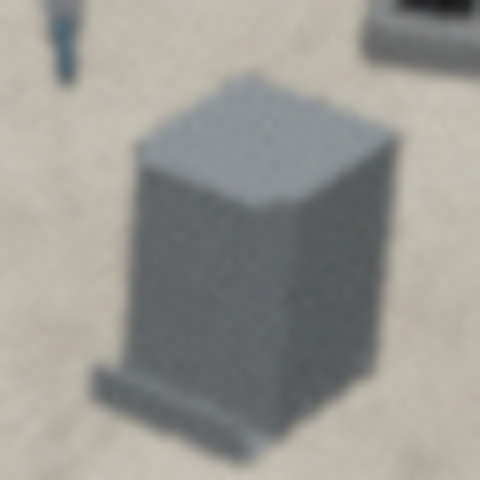

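View pics/b4.png

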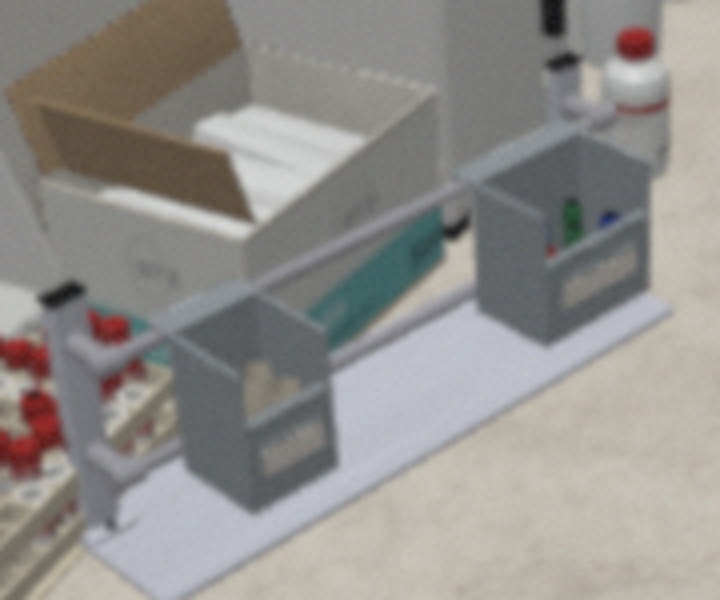

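Run:
```python
from h import *
c=cal('top')
print('cam',ray(c,(0,0))[0].round(3))
P=lambda u,v,s,u0,v0:((u+.5)/s-.5+u0,(v+.5)/s-.5+v0)
F=[onz(c,P(u,v,8,400,260),.09) for u,v in((588,145),(565,373),(335,335),(362,115))]
for f in F: print('floor',f.round(4))
F=np.array(F)
print([np.linalg.norm(F[i]-F[(i+1)%4]).round(4) for i in range(4)], F.mean(0).round(4))
T=[onz(c,P(u,v,8,400,260),.087) for u,v in((305,315),(320,133))];print('foot tip',np.round(T,4))
d=F[3]-F[0]+F[2]-F[1];print('bin xyaw',np.arctan2(d[1],d[0]))
d=F[0]-F[1]+F[3]-F[2];print('other axis yaw',np.arctan2(d[1],d[0]))
U=[onz(c,P(u,v,3.8,210,140),.132) for u,v in((220,157),(510,211))]
L=[onz(c,P(u,v,3.8,210,140),.062) for u,v in((230,191),(500,238))]
for n,W in(('up',U),('lo',L)):
    d=W[0]-W[1];print(n,np.round(W,4),'yaw of y axis-90',np.arctan2(-d[0],d[1]))
# rims z=.14 hook/back corner
for u,v in((115,122),(222,138),(218,170),(108,152),(515,198),(672,228),(670,258),(505,232)):
    print('rim',onz(c,P(u,v,3.8,210,140),.14).round(4))
for u,v in((36+30,250),(708,370),(265,95),(722,180),(485,328),(228,282)):
    print('base',onz(c,P(u,v,3.8,210,140),.009).round(4))
```

```text
cam [0.464 0.029 1.009]
floor [ 0.4666 -0.2737  0.09  ]
floor [ 0.4076 -0.265   0.09  ]
floor [ 0.4181 -0.2059  0.09  ]
floor [ 0.4752 -0.2151  0.09  ]
[np.float64(0.0597), np.float64(0.0601), np.float64(0.0579), np.float64(0.0592)] [ 0.4419 -0.2399  0.09  ]
foot tip [[ 0.4232 -0.199   0.087 ]
 [ 0.4707 -0.2047  0.087 ]]
bin xyaw 1.4102713350295233
other axis yaw -0.15282548090668163
up [[ 0.6704  0.152   0.132 ]
 [ 0.6381 -0.0047  0.132 ]] yaw of y axis-90 -0.2033451562914732
lo [[ 0.6666  0.156   0.062 ]
 [ 0.6362 -0.0013  0.062 ]] yaw of y axis-90 -0.19078123839673697
rim [0.6888 0.2077 0.14  ]
rim [0.679  0.1498 0.14  ]
rim [0.6615 0.152  0.14  ]
rim [0.6723 0.2114 0.14  ]
rim [ 0.6436 -0.0072  0.14  ]
rim [ 0.626  -0.0904  0.14  ]
rim [ 0.6098 -0.0889  0.14  ]
rim [ 0.6252 -0.0015  0.14  ]
base [0.6426 0.2645 0.009 ]
base [ 0.5626 -0.1278  0.009 ]
base [0.738  0.1412 0.009 ]
base [ 0.6797 -0.1398  0.009 ]
base [0.5903 0.0071 0.009 ]
base [0.6211 0.1644 0.009 ]
```

```bash
cat > plan.py <<'E'
from h import *
def toolR(xax,d):
    d=np.array(d,float);d/=np.linalg.norm(d);x=np.array(xax,float);x-=d*(x@d);x/=np.linalg.norm(x)
    return np.c_[x,np.cross(d,x),d]
def cur():
    o=ctrl.get_obs(); return np.array(o['ee_pos']),R.from_euler('xyz',o['eef_rot']).as_matrix()
def leg(p,Rm,p1,R1,n):
    """n equal rows; shift in tool axes at row start. rounds rows; returns end pose of rounded rows"""
    w=R.from_matrix(Rm.T@R1).as_rotvec(degrees=True)
    rows=[]
    for i in range(n):
        k=n-i
        rv=R.from_matrix(Rm.T@R1).as_rotvec(degrees=True)/k
        s=Rm.T@(p1-p)/k*1000
        rv=np.round(rv,1)+0.;s=np.round(s,0)+0.
        rows.append((rv.tolist(),s.tolist()))
        p=p+Rm@s/1000; Rm=Rm@R.from_rotvec(rv,degrees=True).as_matrix()
    return p,Rm,rows
def show(rows,h):
    print(',\n'.join(str([a,b,h]) for a,b in rows))
psi=-0.201
SX=np.array([np.cos(psi),np.sin(psi),0]);SY=np.array([-np.sin(psi),np.cos(psi),0]);UP=np.array([0,0,1.])
S0=np.array([.6514,.0585,0])
E
python3 - <<'E'
from plan import *
yb=1.412;e=np.array([np.cos(yb),np.sin(yb),0]);by=np.array([np.sin(yb),-np.cos(yb),0])
b=np.radians(50);d=-np.cos(b)*UP+np.sin(b)*e
Rg=toolR(by,d);g=np.array([.442,-.240,.047])
p,Rm=cur()
p,Rm,r=leg(p,Rm,g-.13*d,Rg,12);show(r,1)
p,Rm,r=leg(p,Rm,g,Rg,5);show(r,1);print(p,Rm@[0,0,1],Rg,g)
E
```

```text
[[3.8, -2.1, -4.5], [-6.0, -22.0, 8.0], 1],
[[3.8, -2.1, -4.5], [-4.0, -21.0, 9.0], 1],
[[3.8, -2.1, -4.5], [-2.0, -21.0, 11.0], 1],
[[3.8, -2.1, -4.5], [0.0, -20.0, 12.0], 1],
[[3.8, -2.1, -4.5], [2.0, -20.0, 13.0], 1],
[[3.8, -2.1, -4.5], [4.0, -18.0, 15.0], 1],
[[3.8, -2.1, -4.5], [6.0, -17.0, 16.0], 1],
[[3.8, -2.1, -4.5], [8.0, -15.0, 16.0], 1],
[[3.8, -2.1, -4.5], [10.0, -14.0, 17.0], 1],
[[3.8, -2.1, -4.5], [11.0, -11.0, 17.0], 1],
[[3.8, -2.1, -4.5], [13.0, -9.0, 18.0], 1],
[[3.7, -2.1, -4.5], [14.0, -8.0, 18.0], 1]
[[0.0, 0.0, 0.0], [0.0, 0.0, 26.0], 1],
[[0.0, 0.0, 0.0], [0.0, 0.0, 26.0], 1],
[[0.0, 0.0, 0.0], [0.0, 0.0, 26.0], 1],
[[0.0, 0.0, 0.0], [0.0, 0.0, 26.0], 1],
[[0.0, 0.0, 0.0], [0.0, 0.0, 26.0], 1]
[ 0.44171923 -0.23939718  0.04698699] [ 0.12114395  0.75613069 -0.64311004] [[ 9.87418335e-01 -1.01643871e-01  1.21134449e-01]
 [-1.58129792e-01 -6.34700271e-01  7.56406329e-01]
 [-6.66029347e-18 -7.66044443e-01 -6.42787610e-01]] [ 0.442 -0.24   0.047]
```

Emit:
drive_tool([
  [[3.8,-2.1,-4.5],[-6,-22,8],1],
  [[3.8,-2.1,-4.5],[-4,-21,9],1],
  [[3.8,-2.1,-4.5],[-2,-21,11],1],
  [[3.8,-2.1,-4.5],[0,-20,12],1],
  [[3.8,-2.1,-4.5],[2,-20,13],1],
  [[3.8,-2.1,-4.5],[4,-18,15],1],
  [[3.8,-2.1,-4.5],[6,-17,16],1],
  [[3.8,-2.1,-4.5],[8,-15,16],1],
  [[3.8,-2.1,-4.5],[10,-14,17],1],
  [[3.8,-2.1,-4.5],[11,-11,17],1],
  [[3.8,-2.1,-4.5],[13,-9,18],1],
  [[3.7,-2.1,-4.5],[14,-8,18],1],
  [[0,0,0],[0,0,0],1],
], squeeze=20)

```text
time_s: 1.78
ee_pos: [0.4264, -0.337, 0.1295]
eef_rot: [-2.268, 0.002, -0.158]
force: [0.1, 0.5, 0.1]
grip_width: 0.0936
```

Run:
```python
from plan import *
o=ctrl.get_obs();p,Rm=cur();print(o['time_s'],o['qpos'].round(3),p.round(4),Rm.round(3),o['force'].round(1))
crop('wrist',0,0,640,480,1,'pics/c1.png');crop('scene',330,130,640,330,2.5,'pics/c2.png')
```

```text
1.775 [-0.983  0.731  1.325  0.558  1.772 -0.91 ] [ 0.4264 -0.337   0.1295] [[ 0.988 -0.103  0.119]
 [-0.157 -0.634  0.757]
 [-0.002 -0.766 -0.642]] [0.1 0.5 0.1]
```

View pics/c1.png

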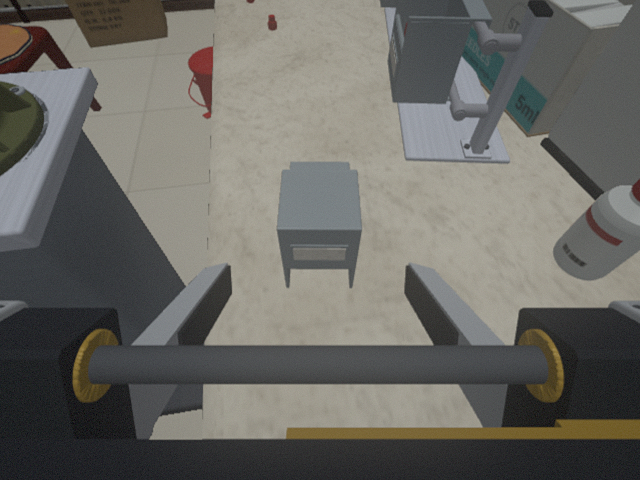

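View pics/c2.png

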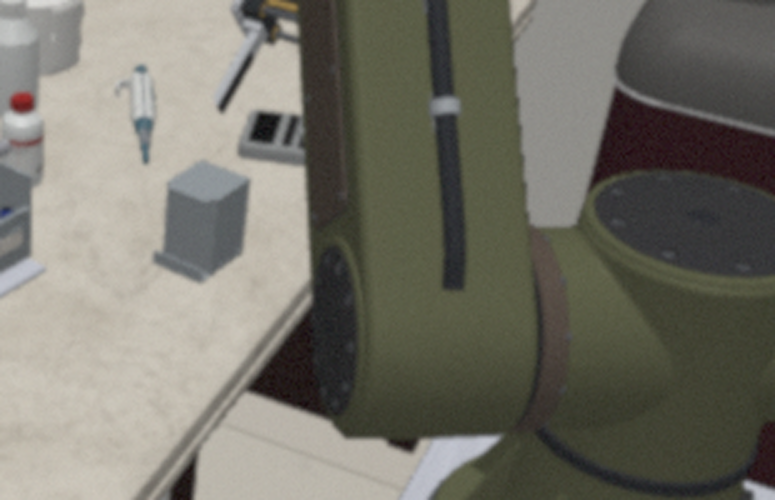

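Emit:
drive_tool([
  [[0,0,0],[0,0,32],1],
  [[0,0,0],[0,0,32],1],
  [[0,0,0],[0,0,32],1],
  [[0,0,0],[0,0,20],1],
  [[0,0,0],[0,0,13],1],
  [[0,0,0],[0,0,0],0],
  [[0,0,0],[0,0,0],0],
  [[0,0,0],[0,0,0],0],
  [[0,0,0],[0,0,0],0],
], squeeze=25)

```text
time_s: 3.0
ee_pos: [0.4418, -0.2408, 0.0482]
eef_rot: [-2.271, -0.0, -0.16]
force: [-0.5, -1.5, 1.7]
grip_width: 0.0599
```

Run:
```python
from plan import *
o=ctrl.get_obs();p,Rm=cur();print(o['time_s'],o['qpos'].round(3),p.round(4),o['grip_width'],o['force'].round(1))
crop('wrist',0,0,640,480,1,'pics/c3.png')
# next: lift 30mm up, rotate 95 deg about +? so that d -> down/right, then lower
yb=1.412;e=np.array([np.cos(yb),np.sin(yb),0]);by=np.array([np.sin(yb),-np.cos(yb),0])
a=p+[0,0,.03]
p1,R1,r=leg(p,Rm,a,Rm,2);show(r,0)
Rt=R.from_rotvec(np.radians(95)*np.cross(e,-UP)).as_matrix()
print(Rt@e)
p1,R1,r=leg(p1,R1,p1,Rt@Rm,14);show(r[:2],0);print(len(r),R1[:,2])
p1,R1,r=leg(p1,R1,[p1[0],p1[1],.045],R1,3);show(r,0)
```

```text
3.0 [-0.872  0.735  1.551  0.618  1.526 -0.962] [ 0.4418 -0.2408  0.0482] 0.059885734262665635 [-0.5 -1.5  1.7]
[[0.0, 0.0, 0.0], [0.0, -11.0, -10.0], 0],
[[0.0, 0.0, 0.0], [0.0, -12.0, -9.0], 0]
[-0.01378192 -0.08605918 -0.9961947 ]
[[-6.8, 0.0, 0.0], [0.0, 0.0, 0.0], 0],
[[-6.8, 0.0, 0.0], [0.0, 0.0, 0.0], 0]
14 [-0.11066858 -0.69955117 -0.70596078]
[[0.0, 0.0, 0.0], [0.0, -8.0, 8.0], 0],
[[0.0, 0.0, 0.0], [0.0, -8.0, 8.0], 0],
[[0.0, 0.0, 0.0], [0.0, -7.0, 7.0], 0]
```

View pics/c3.png

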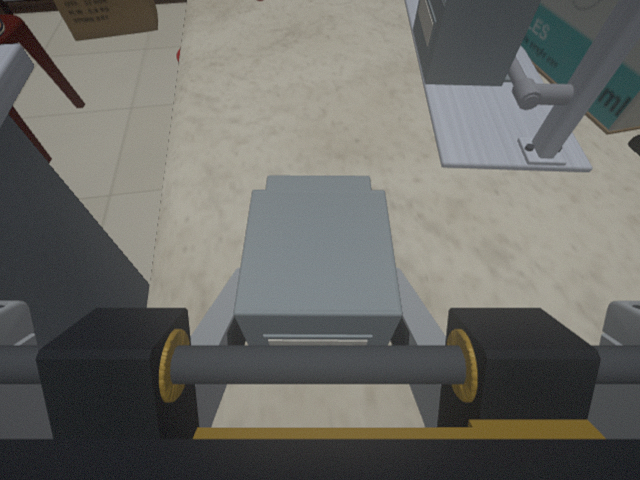

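The wrist view shows the bin centred between the fingers, and the measured width is 60 mm. Next I'll lift and turn it.

Emit:
drive_tool([
  [[0,0,0],[0,-11,-10],0],
  [[0,0,0],[0,-12,-9],0],
  [[-6.8,0,0],[0,0,0],0],
  [[-6.8,0,0],[0,0,0],0],
  [[-6.8,0,0],[0,0,0],0],
  [[-6.8,0,0],[0,0,0],0],
  [[-6.8,0,0],[0,0,0],0],
  [[-6.8,0,0],[0,0,0],0],
  [[-6.8,0,0],[0,0,0],0],
  [[-6.8,0,0],[0,0,0],0],
  [[-6.8,0,0],[0,0,0],0],
  [[-6.8,0,0],[0,0,0],0],
  [[-6.8,0,0],[0,0,0],0],
  [[-6.8,0,0],[0,0,0],0],
  [[-6.8,0,0],[0,0,0],0],
  [[-6.8,0,0],[0,0,0],0],
  [[0,0,0],[0,0,0],0],
])

```text
time_s: 5.18
ee_pos: [0.4418, -0.2393, 0.0776]
eef_rot: [2.352, 0.001, -0.158]
force: [-0.6, -0.0, -2.4]
grip_width: 0.0598
```

Run:
```python
from plan import *
o=ctrl.get_obs();p,Rm=cur();print(o['time_s'],o['qpos'].round(3),p.round(4),Rm.round(3),o['grip_width'],o['force'].round(1))
crop('scene',330,130,490,250,5,'pics/d1.png')
```

```text
5.175 [-0.207  0.455  1.904 -0.983  1.02   0.596] [ 0.4418 -0.2393  0.0776] [[ 0.987 -0.11  -0.113]
 [-0.158 -0.695 -0.701]
 [-0.001  0.71  -0.704]] 0.05978813396963164 [-0.6 -0.  -2.4]
```

View pics/d1.png

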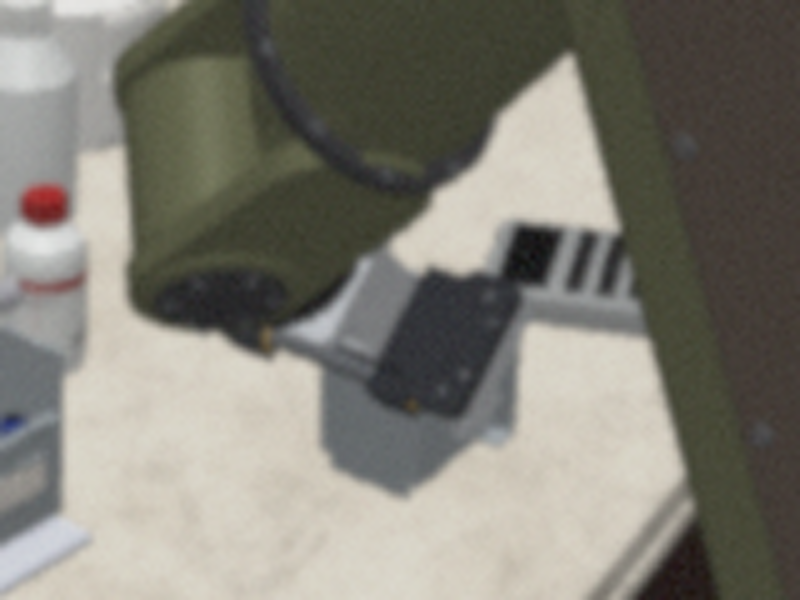

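Emit:
drive_tool([
  [[2,0,0],[0,-6,6],0],
  [[2,0,0],[0,-6,6],0],
  [[0,0,0],[0,-6,6],0],
  [[0,0,0],[0,-3,3],0],
  [[0,0,0],[0,0,0],0],
])

```text
time_s: 5.85
ee_pos: [0.4417, -0.2391, 0.0476]
eef_rot: [2.421, 0.001, -0.159]
force: [-0.5, -0.4, -1.9]
grip_width: 0.0603
```

Run:
```python
from plan import *
o=ctrl.get_obs();p,Rm=cur();print(o['time_s'],o['qpos'].round(3),p.round(4),o['grip_width'],o['force'].round(1))
```

```text
5.85 [-0.234  0.491  1.907 -0.947  0.945  0.584] [ 0.4417 -0.2391  0.0476] 0.06028664987919257 [-0.5 -0.4 -1.9]
```

Emit:
drive_tool([
  [[0,0,0],[0,-2,2],0],
  [[0,0,0],[0,0,0],1],
  [[0,0,0],[0,0,0],1],
  [[0,0,0],[0,0,0],1],
  [[0,0,0],[0,0,-20],1],
  [[0,0,0],[0,0,-40],1],
  [[0,0,0],[0,0,-40],1],
  [[0,0,0],[0,0,-40],1],
  [[8,0,0],[0,-10,-30],1],
  [[8,0,0],[0,-10,-20],1],
  [[8,0,0],[0,-10,0],1],
  [[8,0,0],[0,0,0],1],
  [[0,0,0],[0,0,0],1],
])

```text
time_s: 7.48
ee_pos: [0.4654, -0.0932, 0.1747]
eef_rot: [2.98, -0.002, -0.16]
force: [0.1, 0.2, -0.0]
grip_width: 0.0939
```

Run:
```python
from plan import *
o=ctrl.get_obs();p,Rm=cur();print(o['time_s'],o['qpos'].round(3),p.round(4),Rm.round(3),o['grip_width'],o['force'].round(1))
im=ctrl.camera('top');cv2.imwrite('pics/e0.png',im[:,:,::-1]);crop(0,380,250,500,340,6.5,'pics/e1.png',im)
crop('wrist',0,0,640,480,1,'pics/e2.png')
```

```text
7.475 [-0.189  0.184  1.79  -0.176  1.167  0.041] [ 0.4654 -0.0932  0.1747] [[ 0.987 -0.158 -0.024]
 [-0.16  -0.974 -0.159]
 [ 0.002  0.161 -0.987]] 0.0939311319613541 [ 0.1  0.2 -0. ]
```

View pics/e1.png

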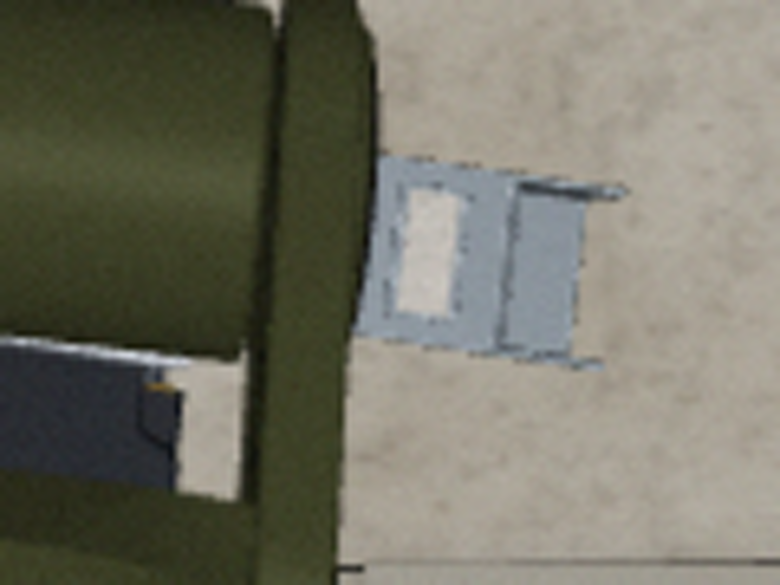

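View pics/e2.png

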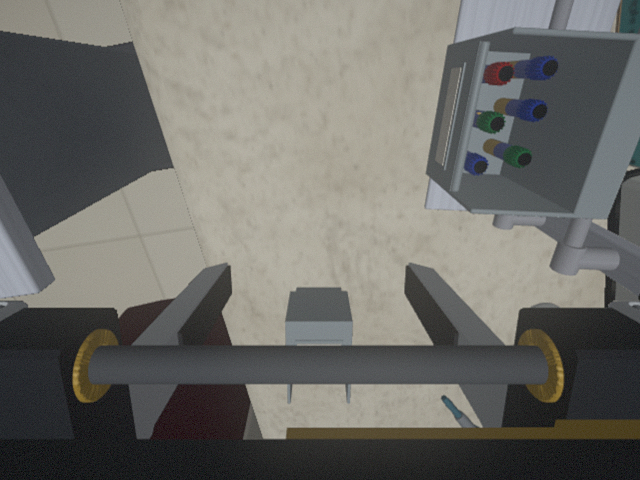

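Run:
```python
from plan import *
c=cal('top')
P=lambda u,v,s=6.5,u0=380,v0=250:((u+.5)/s-.5+u0,(v+.5)/s-.5+v0)
t=.1077
hz=lambda x,z:((39-0)*np.cos(t)+x*-0 , )
def height(x,z): # distance above bench line
    return ((39-x)*np.cos(t)+z*np.sin(t)+0) if False else ((39-x)*np.cos(t)+z*np.sin(t))/1000
print(height(39,0),height(47,74))
pts={'m+':((627,188),-30,90),'m-':((602,368),-30,90),'f+':((518,178),-30,55),'f-':((497,352),-30,55),'b+':((378,155),-30,0),'b-':((358,333),-30,0)}
Q={}
for k,(uv,x,z) in pts.items():
    Q[k]=onz(c,P(*uv),height(x,z));print(k,Q[k].round(4))
print(np.linalg.norm(Q['m+']-Q['m-']),np.linalg.norm(Q['m+']-Q['b+']),np.linalg.norm(Q['m-']-Q['b-']))
M=(Q['m+']+Q['m-'])/2;
d=(Q['m+']-Q['m-']);print('y yaw',np.arctan2(d[1],d[0]))
d=Q['m+']-Q['b+'];print('z yaw',np.arctan2(d[1],d[0]));d=Q['m-']-Q['b-'];print('z yaw',np.arctan2(d[1],d[0]))
print(M)
```

```text
0.0 7.539258277144967e-07
m+ [ 0.4649 -0.2837  0.0783]
m- [ 0.4068 -0.273   0.0783]
f+ [ 0.4686 -0.2496  0.0745]
f- [ 0.4121 -0.2404  0.0745]
b+ [ 0.4768 -0.2057  0.0686]
b- [ 0.4185 -0.197   0.0686]
0.05903247874953412 0.07949654846075078 0.07751982324179538
y yaw -0.182846870268454
z yaw -1.722066683588467
z yaw -1.7232883907352314
[ 0.43584582 -0.27834978  0.07827448]
```

Run:
```python
from plan import *
for n,f in(('top','pics/a_top.png'),('scene','pics/a_scene.png')):
    g=cv2.GaussianBlur(cv2.cvtColor(cv2.imread(f),cv2.COLOR_BGR2GRAY),(3,3),0).astype(np.float32);c=cal(n)
    for nm,off in(('up',np.array([0,0,.132])),('lo',-.004*SX+[0,0,.062])):
      for s in(-.05,-.03,-.01,.01,.03,.05,.07):
        X=S0+off+SY*s;p,q=proj(c,[X,X+SY*.01]);t=(q-p)/np.linalg.norm(q-p);nn=np.array([-t[1],t[0]])
        if nn[1]<0: nn=-nn
        k=np.arange(-8,8.01,1)
        pr=cv2.remap(g,(p[0]+k*nn[0]).astype(np.float32)[None],(p[1]+k*nn[1]).astype(np.float32)[None],1)[0]
        print(n,nm,s,p.round(1),pr.astype(int).tolist())
```

```text
top up -0.05 [336.9 193.7] [177, 175, 175, 174, 173, 161, 137, 122, 118, 109, 112, 140, 167, 167, 143, 122, 117]
top up -0.03 [327.3 191.9] [177, 176, 176, 176, 175, 161, 132, 118, 118, 109, 112, 146, 172, 168, 141, 122, 119]
top up -0.01 [317.7 190.2] [178, 178, 177, 177, 174, 158, 130, 117, 119, 111, 112, 143, 170, 166, 139, 120, 120]
top up 0.01 [308.2 188.4] [178, 179, 179, 178, 172, 152, 128, 119, 118, 112, 119, 148, 170, 166, 143, 124, 119]
top up 0.03 [298.6 186.7] [177, 179, 179, 178, 172, 151, 127, 120, 118, 110, 117, 148, 170, 164, 139, 124, 118]
top up 0.05 [289.1 184.9] [178, 180, 180, 178, 176, 158, 130, 119, 118, 106, 115, 151, 175, 167, 138, 123, 118]
top up 0.07 [279.6 183.2] [176, 178, 179, 178, 173, 154, 129, 119, 117, 108, 120, 158, 177, 163, 132, 119, 117]
top lo -0.05 [336.  201.8] [117, 107, 111, 144, 169, 165, 139, 120, 117, 111, 117, 148, 172, 179, 178, 177, 178]
top lo -0.03 [327.1 200.1] [117, 111, 117, 147, 171, 167, 143, 123, 120, 112, 114, 147, 174, 177, 177, 178, 179]
top lo -0.01 [318.2 198.5] [118, 111, 117, 146, 168, 162, 140, 123, 118, 115, 122, 150,
[... 1342 characters left out ...]
0, 191, 192, 193, 192]
scene lo -0.03 [286.3 239.4] [144, 168, 179, 180, 173, 163, 150, 138, 139, 157, 179, 189, 190, 191, 192, 193, 193]
scene lo -0.01 [280.1 242.8] [102, 124, 150, 170, 175, 164, 149, 137, 138, 156, 177, 188, 191, 191, 191, 193, 193]
scene lo 0.01 [273.7 246.2] [84, 91, 105, 127, 148, 155, 147, 137, 138, 158, 181, 190, 192, 192, 192, 193, 192]
scene lo 0.03 [267.1 249.8] [84, 82, 89, 104, 125, 141, 143, 134, 137, 157, 178, 189, 192, 192, 192, 192, 192]
scene lo 0.05 [260.5 253.4] [100, 100, 100, 100, 100, 100, 100, 101, 106, 115, 126, 133, 140, 150, 161, 173, 181]
scene lo 0.07 [253.7 257. ] [100, 100, 100, 103, 110, 118, 124, 125, 126, 129, 125, 114, 100, 93, 93, 97, 104]
```

```bash
cat >> plan.py <<'E'
t=.1077;mz=-1.73;m=np.array([np.cos(mz),np.sin(mz),0])
ZB=np.cos(t)*m+np.sin(t)*UP;XB=-np.cos(t)*UP+np.sin(t)*m;YB=np.cross(ZB,XB)
OB=np.array([.4358,-.2783,.0783])+.03*XB-.09*ZB
GX,GZ,AL=-.005,.062,.65
E
python3 - <<'E'
from plan import *
print('O',OB,'Y',YB)
G=OB+GX*XB+GZ*ZB;a=np.cos(AL)*XB-np.sin(AL)*ZB
print('G',G,'a',a)
Rg=toolR(YB,a);tcp=G+.002*a
p,Rm=cur()
p,Rm,r=leg(p,Rm,tcp-.12*a,Rg,8);show(r,1)
p,Rm,r=leg(p,Rm,tcp,Rg,5);show(r,1);print(p,tcp)
E
```

```text
O [ 0.44947398 -0.193137    0.03879955] Y [ 0.98735384 -0.158532    0.        ]
G [ 0.43978715 -0.25346759  0.05043508] a [ 0.08181953  0.50958058 -0.8565239 ]
[[5.1, 0.0, 0.0], [0.0, 27.0, 7.0], 1],
[[5.1, 0.0, 0.0], [0.0, 28.0, 5.0], 1],
[[5.0, 0.0, 0.0], [0.0, 28.0, 2.0], 1],
[[5.1, 0.0, 0.0], [0.0, 28.0, 0.0], 1],
[[5.0, 0.0, 0.0], [0.0, 28.0, -2.0], 1],
[[5.1, 0.0, 0.0], [0.0, 28.0, -5.0], 1],
[[5.0, 0.0, 0.0], [0.0, 27.0, -7.0], 1],
[[5.1, 0.0, 0.0], [0.0, 26.0, -10.0], 1]
[[0.0, 0.0, 0.0], [0.0, 0.0, 24.0], 1],
[[0.0, 0.0, 0.0], [0.0, 0.0, 24.0], 1],
[[0.0, 0.0, 0.0], [0.0, 0.0, 24.0], 1],
[[0.0, 0.0, 0.0], [0.0, 0.0, 24.0], 1],
[[0.0, 0.0, 0.0], [0.0, 0.0, 24.0], 1]
[ 0.43962994 -0.25211041  0.04874796] [ 0.43995079 -0.25244843  0.04872203]
```

Emit:
drive_tool([
  [[5.1,0,0],[0,27,7],1],
  [[5.1,0,0],[0,28,5],1],
  [[5,0,0],[0,28,2],1],
  [[5.1,0,0],[0,28,0],1],
  [[5,0,0],[0,28,-2],1],
  [[5.1,0,0],[0,28,-5],1],
  [[5,0,0],[0,27,-7],1],
  [[5.1,0,0],[0,26,-10],1],
  [[0,0,0],[0,0,0],1],
])

```text
time_s: 8.7
ee_pos: [0.4294, -0.3141, 0.1489]
eef_rot: [-2.595, 0.005, -0.16]
force: [-0.2, 0.7, 1.0]
grip_width: 0.0939
```

Run:
```python
from plan import *
o=ctrl.get_obs();p,Rm=cur();print(o['time_s'],o['qpos'].round(3),p.round(4),Rm.round(3))
crop('wrist',0,0,640,480,1,'pics/f2.png');crop('top',380,250,500,340,6.5,'pics/f1.png')
G=OB+GX*XB+GZ*ZB;a=np.cos(AL)*XB-np.sin(AL)*ZB
print(Rm.T@(G+.002*a-p)*1000)
```

```text
8.7 [-0.887  0.525  1.472  0.396  1.534 -0.82 ] [ 0.4294 -0.3141  0.1489] [[ 0.987 -0.139  0.079]
 [-0.159 -0.843  0.514]
 [-0.005 -0.52  -0.854]]
[  1.0451833   -1.40116825 118.14108687]
```

View pics/f2.png

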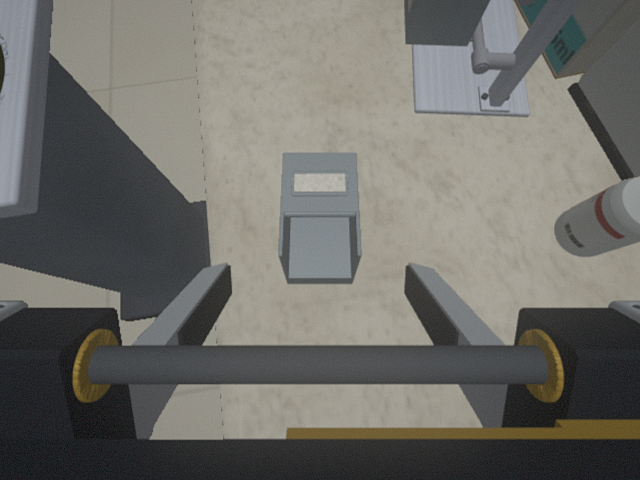

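View pics/f1.png

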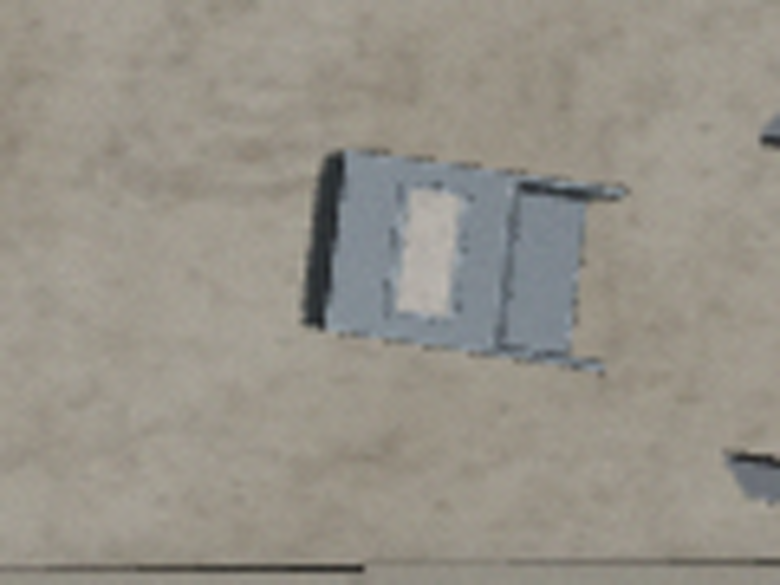

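Run:
```python
from plan import *
im=cv2.imread('pics/f2.png')[:,:,::-1]
crop(0,270,140,370,290,5,'pics/f3.png',im)
for n in('wrist','top'):
    c=cal(n)
    for b in((-30,30,0),(-30,-30,0),(-30,30,90),(-30,-30,90),(-30,30,55),(-30,-30,55),(47,30,90),(47,-30,90)):
        X=OB+XB*b[0]/1e3+YB*b[1]/1e3+ZB*b[2]/1e3
        q=proj(c,X)[0];print(n,b,q.round(1), ((q-[380,250]+.5)*6.5-.5 if n=='top' else (q-[270,140]+.5)*5-.5).round(0))
```

```text
wrist (-30, 30, 0) [354.7 152.1] [425.  63.]
wrist (-30, -30, 0) [281.3 152.2] [58. 63.]
wrist (-30, 30, 90) [359.7 256.3] [451. 584.]
wrist (-30, -30, 90) [276.  256.3] [ 32. 584.]
wrist (-30, 30, 55) [357.6 212.5] [440. 365.]
wrist (-30, -30, 55) [278.2 212.6] [ 43. 365.]
wrist (47, 30, 90) [350.8 284.2] [406. 723.]
wrist (47, -30, 90) [285.4 284.2] [ 79. 723.]
top (-30, 30, 0) [432.5 272.2] [344. 147.]
top (-30, -30, 0) [429.1 300. ] [322. 328.]
top (-30, 30, 90) [475.7 278.2] [625. 186.]
top (-30, -30, 90) [472.5 306.5] [604. 370.]
top (-30, 30, 55) [458.8 275.9] [515. 171.]
top (-30, -30, 55) [455.5 303.9] [493. 353.]
top (47, 30, 90) [468.1 278.9] [575. 191.]
top (47, -30, 90) [465. 305.] [555. 361.]
```

View pics/f3.png

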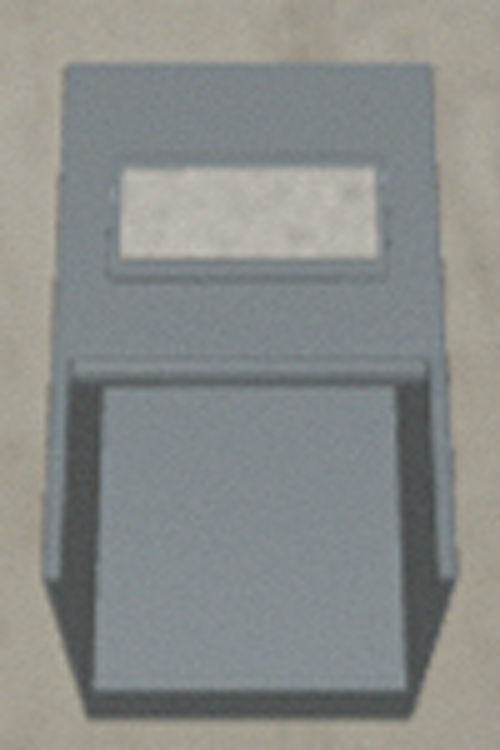

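Emit:
drive_tool([
  [[0,0,0],[1,-1,32],1],
  [[0,0,0],[1,0,32],1],
  [[0,0,0],[0,0,30],1],
  [[0,0,0],[0,0,16],1],
  [[0,0,0],[0,0,8],1],
  [[0,0,0],[0,0,0],0],
  [[0,0,0],[0,0,0],0],
  [[0,0,0],[0,0,0],0],
  [[0,0,0],[0,0,0],0],
], squeeze=35)

```text
time_s: 9.93
ee_pos: [0.4418, -0.2528, 0.0505]
eef_rot: [-2.597, -0.0, -0.16]
force: [-1.2, -0.7, 1.8]
grip_width: 0.0599
```

Run:
```python
from plan import *
o=ctrl.get_obs();p,Rm=cur();print(o['time_s'],o['qpos'].round(3),p.round(4),Rm.round(3),o['grip_width'],o['force'].round(1))
crop('wrist',200,90,440,340,2.4,'pics/g1.png')
OB2=OB-.0004*ZB
# bin pose in tool frame (ignoring sideways)
B=np.c_[XB,YB,ZB]
rel=Rm.T@B; po=Rm.T@(OB2-p); po[0]=0
np.savez('rel.npz',rel=rel,po=po)
print(rel.round(3),po.round(4))
c=cal('wrist')
for b in((-30,30,0),(-30,-30,0),(-30,30,90),(-30,-30,90),(47,30,90),(47,-30,90)):
    X=p+Rm@(po+rel@(np.array(b)/1e3)); q=proj(c,X)[0]; print(b,q.round(1),((q-[200,90]+.5)*2.4-.5).round(0))
```

```text
9.925 [-0.802  0.595  1.631  0.446  1.292 -0.85 ] [ 0.4418 -0.2528  0.0505] [[ 0.987 -0.136  0.083]
 [-0.159 -0.844  0.512]
 [ 0.    -0.518 -0.855]] 0.05991024938431025 [-1.2 -0.7  1.8]
[[-0.     1.     0.   ]
 [ 0.607 -0.     0.795]
 [ 0.795  0.    -0.607]] [ 0.     -0.0457  0.0414]
(-30, 30, 0) [377.4 157.9] [426. 164.]
(-30, -30, 0) [256.8 158. ] [137. 164.]
(-30, 30, 90) [392.6 347.3] [463. 618.]
(-30, -30, 90) [241.5 347.4] [100. 618.]
(47, 30, 90) [367.5 359.6] [403. 648.]
(47, -30, 90) [267.1 359.7] [162. 648.]
```

View pics/g1.png

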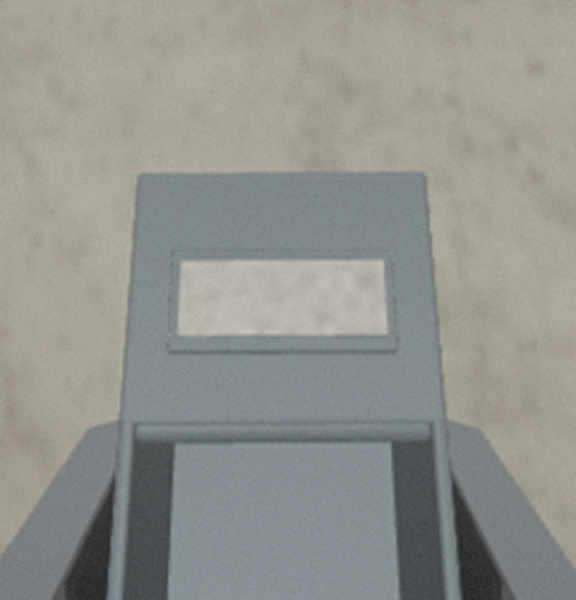

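Run:
```python
from plan import *
z=np.load('rel.npz');rel,po=z['rel'],z['po'];p,Rm=cur();c=cal('wrist')
obs={(-30,30,0):(426.5,173),(-30,-30,0):(138.5,173),(-30,27,55):(432,422),(-30,-27,55):(135,422),(-27,27,55):(432,440),(-27,-27,55):(135,440)}
A=[];Bq=[]
for b,u in obs.items():
    X=p+Rm@(po+rel@(np.array(b)/1e3)); q=proj(c,X)[0]; print(b,((q-[200,90]+.5)*2.4-.5).round(0),u)
# PnP planar-ish, bin frame -> camera -> tool
K,r,t=c
op=np.array([b for b in obs],float)/1e3; ip=np.array([((u[0]+.5)/2.4-.5+200,(u[1]+.5)/2.4-.5+90) for u in obs.values()])
Rc=cv2.Rodrigues(r)[0]
R0=Rc@Rm@rel; t0=Rc@(p+Rm@po)+t
ok,rv,tv=cv2.solvePnP(op,ip,K,None,cv2.Rodrigues(R0)[0],t0.reshape(3,1).copy(),True)
Bw=Rc.T@cv2.Rodrigues(rv)[0]; ow=Rc.T@(tv[:,0]-t)
print('tool rel',(Rm.T@Bw).round(3),(Rm.T@(ow-p)).round(4)); print(po)
```

```text
(-30, 30, 0) [426. 164.] (426.5, 173)
(-30, -30, 0) [137. 164.] (138.5, 173)
(-30, 27, 55) [430. 417.] (432, 422)
(-30, -27, 55) [133. 417.] (135, 422)
(-27, 27, 55) [428. 422.] (432, 440)
(-27, -27, 55) [136. 422.] (135, 440)
tool rel [[-0.007  1.     0.003]
 [ 0.621  0.002  0.784]
 [ 0.784  0.008 -0.621]] [ 0.     -0.0433  0.0398]
[ 0.         -0.04572764  0.04140533]
```

```bash
cat >> plan.py <<'E'
import os
try:
    REL=np.array([[0,1,0],[.613,0,.790],[.790,0,-.613]]);PO=np.array([0,-.0437,.0403])
except Exception: pass
def binpose(th,xb,zb,s,dx=0.):
    """tool pose so that upper-rail axis lies at bin (xb,zb) m"""
    X=np.cos(th)*SX-np.sin(th)*UP;Z=np.sin(th)*SX+np.cos(th)*UP
    B=np.c_[X,SY,Z]; O=S0+SY*s+UP*.132+dx*SX-X*xb-Z*zb
    Rt=B@REL.T; return O-Rt@PO,Rt
E
python3 - <<'E'
from plan import *
p,Rm=cur()
pf,Rf=binpose(.45,.047,.060,.012)
print('prehook',pf,'tool z',Rf[:,2],'body low corners z',[(pf-Rf[:,2]*.076+k*Rf[:,1]*.0375).round(3) for k in(-1,1)])
p,Rm,r=leg(p,Rm,p+[0,0,.15],Rm,4);show(r,0)
mid=pf-.10*SX+[0,0,.06]
p,Rm,r=leg(p,Rm,mid,Rf,14);show(r,0)
print(p,mid); 
p2,_,r=leg(mid,Rf,pf,Rf,4);show(r,0)
E
```

```text
prehook [0.60754257 0.07968257 0.15394334] tool z [ 0.43576599 -0.0887879  -0.89559685] body low corners z [array([0.542, 0.093, 0.205]), array([0.607, 0.08 , 0.239])]
[[0.0, 0.0, 0.0], [0.0, -19.0, -32.0], 0],
[[0.0, 0.0, 0.0], [0.0, -20.0, -32.0], 0],
[[0.0, 0.0, 0.0], [0.0, -19.0, -32.0], 0],
[[0.0, 0.0, 0.0], [0.0, -20.0, -32.0], 0]
[[-3.3, -0.3, -6.5], [1.0, -22.0, 12.0], 0],
[[-3.3, -0.3, -6.5], [3.0, -23.0, 11.0], 0],
[[-3.3, -0.3, -6.5], [6.0, -23.0, 10.0], 0],
[[-3.3, -0.3, -6.5], [9.0, -23.0, 8.0], 0],
[[-3.2, -0.3, -6.5], [11.0, -22.0, 7.0], 0],
[[-3.3, -0.3, -6.5], [14.0, -21.0, 6.0], 0],
[[-3.3, -0.2, -6.5], [16.0, -19.0, 5.0], 0],
[[-3.2, -0.3, -6.4], [18.0, -18.0, 3.0], 0],
[[-3.3, -0.2, -6.5], [20.0, -16.0, 3.0], 0],
[[-3.2, -0.3, -6.4], [22.0, -13.0, 2.0], 0],
[[-3.3, -0.2, -6.5], [23.0, -11.0, 1.0], 0],
[[-3.2, -0.3, -6.4], [24.0, -8.0, 0.0], 0],
[[-3.3, -0.2, -6.5], [25.0, -6.0, -1.0], 0],
[[-3.2, -0.3, -6.4], [26.0, -3.0, -1.0], 0]
[0.50939759 0.09992978 0.21400077] [0.50955583 0.0996475  0.21394334]
[[0.0, 0.0, 0.0], [0.0, 16.0, 25.0], 0],
[[0.0, 0.0, 0.0], [0.0, 16.0, 24.0], 0],
[[0.0, 0.0, 0.0], [0.0, 15.0, 25.0], 0],
[[0.0, 0.0, 0.0], [0.0, 16.0, 24.0], 0]
```

Emit:
drive_tool([
  [[0,0,0],[0,-19,-32],0],
  [[0,0,0],[0,-20,-32],0],
  [[0,0,0],[0,-19,-32],0],
  [[0,0,0],[0,-20,-32],0],
  [[-3.3,-0.3,-6.5],[1,-22,12],0],
  [[-3.3,-0.3,-6.5],[3,-23,11],0],
  [[-3.3,-0.3,-6.5],[6,-23,10],0],
  [[-3.3,-0.3,-6.5],[9,-23,8],0],
  [[-3.2,-0.3,-6.5],[11,-22,7],0],
  [[-3.3,-0.3,-6.5],[14,-21,6],0],
  [[-3.3,-0.2,-6.5],[16,-19,5],0],
  [[-3.2,-0.3,-6.4],[18,-18,3],0],
  [[-3.3,-0.2,-6.5],[20,-16,3],0],
  [[-3.2,-0.3,-6.4],[22,-13,2],0],
  [[-3.3,-0.2,-6.5],[23,-11,1],0],
  [[-3.2,-0.3,-6.4],[24,-8,0],0],
  [[-3.3,-0.2,-6.5],[25,-6,-1],0],
  [[-3.2,-0.3,-6.4],[26,-3,-1],0],
  [[0,0,0],[0,0,0],0],
])

```text
time_s: 12.35
ee_pos: [0.5088, 0.1016, 0.2135]
eef_rot: [2.682, 0.0, 1.373]
force: [0.8, 0.1, -0.9]
grip_width: 0.0597
```

Run:
```python
from plan import *
o=ctrl.get_obs();p,Rm=cur();print(o['time_s'],o['qpos'].round(3),p.round(4),o['grip_width'],o['force'].round(1))
crop('wrist',0,0,640,480,1.2,'pics/i1.png');crop('scene',180,140,400,300,3.6,'pics/i2.png')
B=Rm@REL;O=p+Rm@PO;print('bin z',B[:,2],'yaw err',B[:,1]@SX,'tilt',np.arccos(B[2,2]))
pf,Rf=binpose(.45,.047,.060,.012)
_,_,r=leg(p,Rm,pf,Rf,5);show(r,0)
```

```text
12.35 [ 0.213  0.036  1.915 -0.256  0.78  -1.015] [0.5088 0.1016 0.2135] 0.05970852041178512 [ 0.8  0.1 -0.9]
bin z [ 0.42738046 -0.08533551  0.89996266] yaw err -0.002970920326377251 tilt 0.4511124661371651
[[0.0, 0.0, 0.0], [0.0, 13.0, 20.0], 0],
[[0.0, 0.0, 0.0], [0.0, 13.0, 20.0], 0],
[[0.0, 0.0, 0.1], [-1.0, 13.0, 19.0], 0],
[[0.0, 0.0, 0.0], [0.0, 13.0, 20.0], 0],
[[-0.1, -0.1, 0.1], [-1.0, 12.0, 19.0], 0]
```

View pics/i1.png

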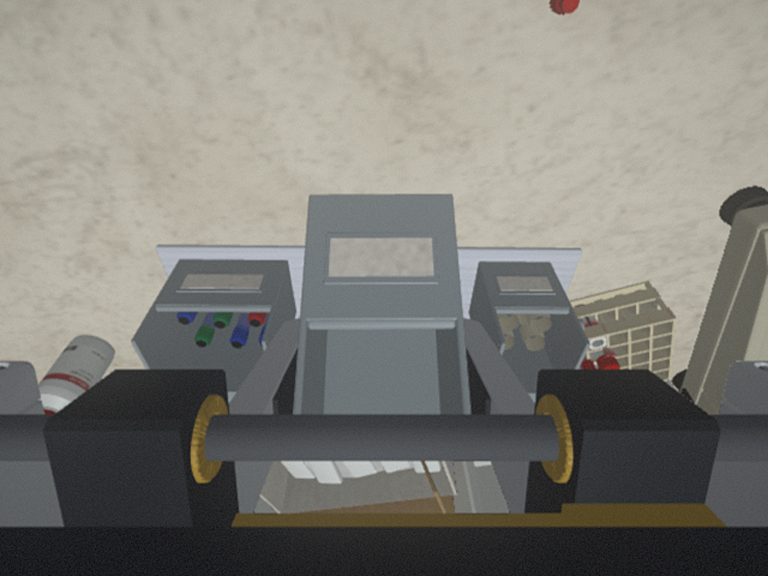

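View pics/i2.png

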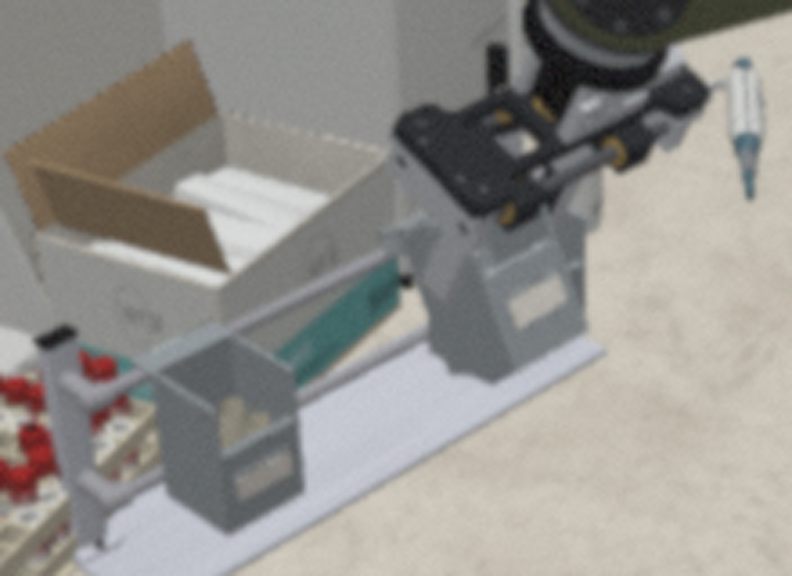

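Emit:
drive_tool([
  [[0,0,0],[0,13,20],0],
  [[0,0,0],[0,13,20],0],
  [[0,0,0],[-1,13,20],0],
  [[0,0,0],[0,13,20],0],
  [[0,0,0],[-1,12,19],0],
  [[0,0,0],[0,0,0],0],
  [[0,0,0],[0,0,0],0],
])

```text
time_s: 13.32
ee_pos: [0.6079, 0.0775, 0.1538]
eef_rot: [2.682, -0.0, 1.369]
force: [-0.1, -0.3, -1.0]
grip_width: 0.0597
```

Run:
```python
from plan import *
o=ctrl.get_obs();p,Rm=cur();print(o['time_s'],o['qpos'].round(3),p.round(4),o['grip_width'],o['force'].round(1))
crop('scene',260,160,400,270,5.5,'pics/j2.png');crop('top',260,150,380,240,6.5,'pics/j1.png')
B=Rm@REL;O=p+Rm@PO
v=B.T@(S0+UP*.132-O);print('rail in bin',v.round(4),'tilt',np.arccos(B[2,2]))
print('SX in tool',Rm.T@SX,'binX in tool',REL[:,0],'UP',Rm.T@UP)
```

```text
13.325 [ 0.126  0.309  1.745 -0.235  0.662 -1.088] [0.6079 0.0775 0.1538] 0.059719953481431554 [-0.1 -0.3 -1. ]
rail in bin [ 0.0463 -0.0099  0.0598] tilt 0.4510148535706915
SX in tool [0.0012434  0.89604544 0.44396061] binX in tool [0.    0.613 0.79 ] UP [ 3.18919149e-04  4.43960572e-01 -8.96046265e-01]
```

View pics/j2.png

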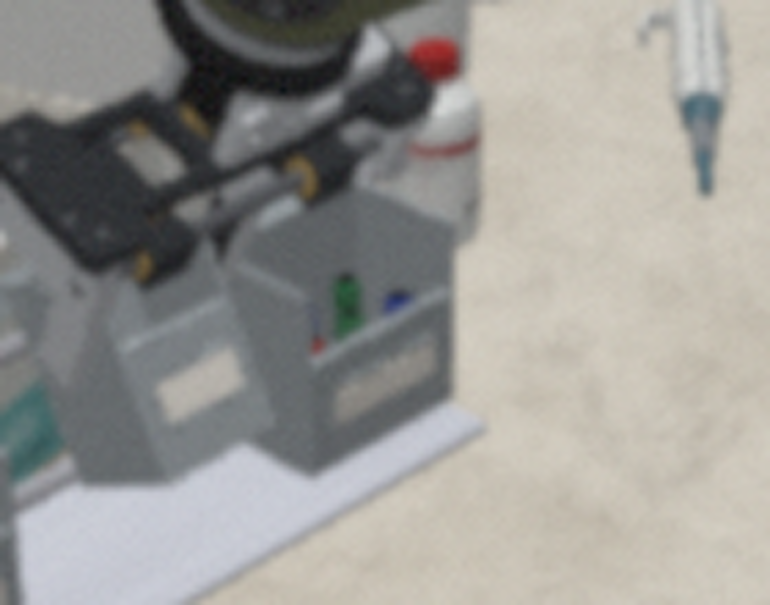

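View pics/j1.png

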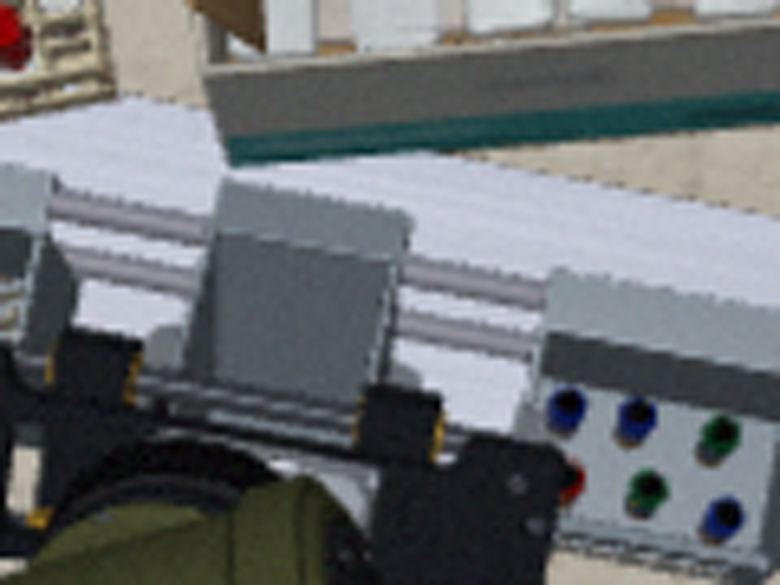

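Emit:
drive_tool([
  [[0,0,0],[0,2,2],0],
  [[0,0,0],[0,2,2],0],
  [[0,0,0],[0,1,2],0],
  [[0,0,0],[0,0,0],0],
])

```text
time_s: 13.92
ee_pos: [0.6152, 0.0765, 0.1502]
eef_rot: [2.682, 0.0, 1.37]
force: [-0.4, -0.4, -0.9]
grip_width: 0.0598
```

Run:
```python
from plan import *
o=ctrl.get_obs();p,Rm=cur();print(o['time_s'],p.round(4),o['grip_width'],o['force'].round(2),o['moment'].round(2))
B=Rm@REL;O=p+Rm@PO
v=B.T@(S0+UP*.132-O);print('rail in bin',v.round(4),'tilt',np.arccos(B[2,2]))
im=ctrl.camera('top');crop(0,260,150,380,240,6.5,'pics/k1.png',im)
c=cal('top')
for b in((47,30,90),(47,-30,90),(30,30,90),(30,-30,90)):
    q=proj(c,O+B@(np.array(b)/1e3))[0];print(b,((q-[260,150]+.5)*6.5-.5).round(0))
for s in(.07,.06,-.03,-.04):
    q=proj(c,S0+UP*.132+SY*s)[0];print('rail',s,((q-[260,150]+.5)*6.5-.5).round(0))
```

```text
13.925 [0.6152 0.0765 0.1502] 0.0597769598086766 [-0.39 -0.44 -0.95] [0.1  0.2  0.07]
rail in bin [ 0.038  -0.0105  0.0599] tilt 0.4510383398290237
(47, 30, 90) [229. 152.]
(47, -30, 90) [419. 187.]
(30, 30, 90) [217. 195.]
(30, -30, 90) [410. 230.]
rail 0.07 [130. 218.]
rail 0.06 [161. 224.]
rail -0.03 [440. 275.]
rail -0.04 [471. 281.]
```

View pics/k1.png

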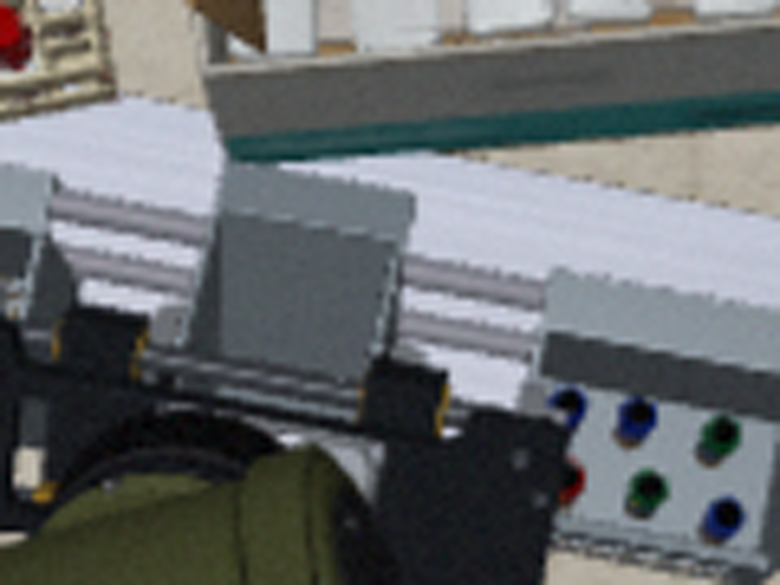

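Emit:
drive_tool([
  [[0,0,0],[0,1,2],0],
  [[0,0,0],[0,0,0],0],
])

```text
time_s: 14.22
ee_pos: [0.617, 0.0762, 0.1489]
eef_rot: [2.681, -0.0, 1.37]
force: [0.7, 0.7, -0.6]
grip_width: 0.0597
```

Emit:
drive_tool([
  [[0,0,0],[0,1,2],0],
  [[0,0,0],[0,0,0],0],
])

```text
time_s: 14.48
ee_pos: [0.6183, 0.0761, 0.1482]
eef_rot: [2.682, 0.0, 1.37]
force: [-12.8, 1.2, 7.9]
grip_width: 0.0599
```

Emit:
drive_tool([
  [[0,0,0],[0,-2,-2],0],
  [[0,0,0],[0,-3,2.4],0],
  [[0,0,0],[0,-3,2.4],0],
  [[0,0,0],[0,-3,2.4],0],
  [[0,0,0],[0,-3,2.4],0],
  [[0,0,0],[0,0,0],0],
])

```text
time_s: 15.22
ee_pos: [0.6095, 0.0777, 0.1343]
eef_rot: [2.682, 0.0, 1.37]
force: [0.2, -0.6, -0.9]
grip_width: 0.0598
```

Run:
```python
from plan import *
o=ctrl.get_obs();p,Rm=cur();print(o['time_s'],p.round(4),o['grip_width'],o['force'].round(2),o['moment'].round(2),o['qpos'].round(2))
B=Rm@REL;O=p+Rm@PO
v=B.T@(S0+UP*.132-O);print('rail in bin',v.round(4),'tilt',np.arccos(B[2,2]))
```

```text
15.225 [0.6095 0.0777 0.1343] 0.059828901397296165 [ 0.19 -0.64 -0.9 ] [0.12 0.15 0.08] [ 0.13  0.34  1.76 -0.25  0.62 -1.07]
rail in bin [ 0.0363 -0.0104  0.0768] tilt 0.45131438809906405
```

Emit:
drive_tool([
  [[0,0,0],[0,-2.4,1.9],0],
  [[0,0,0],[0,-0.8,0.6],0],
  [[0,0,0],[0,0,0],0],
])

```text
time_s: 15.6
ee_pos: [0.608, 0.078, 0.1311]
eef_rot: [2.681, -0.0, 1.37]
force: [-0.7, -0.9, -1.6]
grip_width: 0.0599
```

Emit:
drive_tool([
  [[0,0,0],[0,-0.8,0.6],0],
  [[0,0,0],[0,-0.8,0.6],0],
  [[0,0,0],[0,0,0],0],
])

```text
time_s: 15.98
ee_pos: [0.608, 0.0781, 0.1305]
eef_rot: [2.678, -0.001, 1.37]
force: [0.5, -1.9, 5.9]
grip_width: 0.0598
```

Run:
```python
from plan import *
o=ctrl.get_obs();p,Rm=cur();print(o['time_s'],p.round(4),o['grip_width'],o['force'].round(2),o['moment'].round(2))
B=Rm@REL;O=p+Rm@PO
v=B.T@(S0+UP*.132-O);print('rail in bin',v.round(4),'tilt',np.arccos(B[2,2]))
crop('top',260,150,380,240,6.5,'pics/l1.png');crop('scene',240,160,360,250,6.5,'pics/l2.png')
```

```text
15.975 [0.608  0.0781 0.1305] 0.05980826467878432 [ 0.52 -1.87  5.88] [-0.27 -0.86 -0.27]
rail in bin [ 0.0362 -0.0106  0.0806] tilt 0.4476893811944837
```

View pics/l1.png

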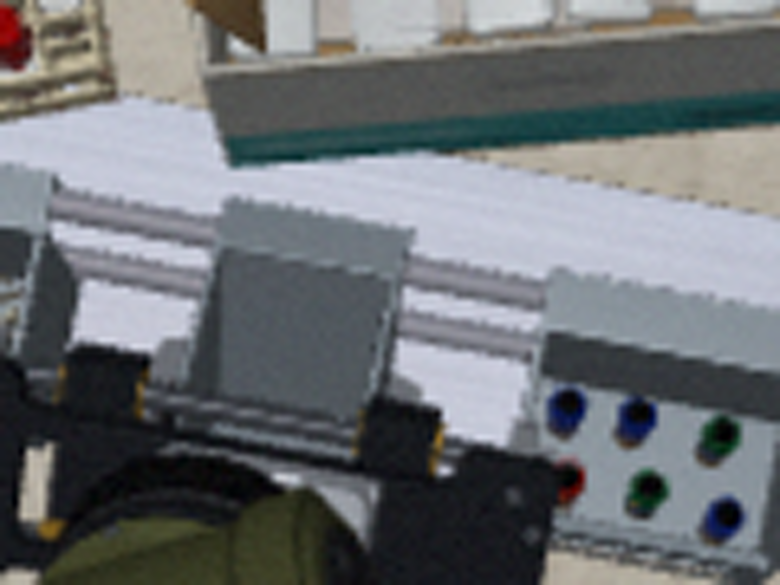

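View pics/l2.png

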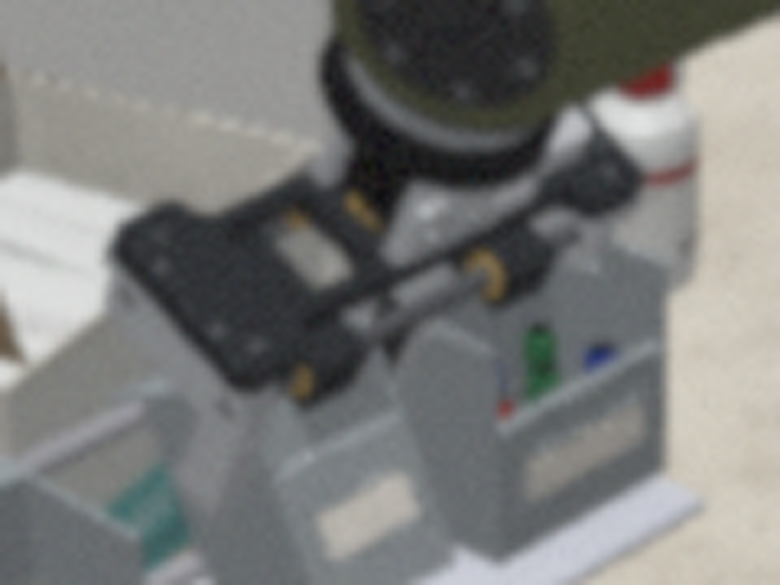

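Run:
```python
from plan import *
p,Rm=cur()
wp=[]
for th in np.linspace(.45,.12,7)[1:]:
    pt,Rt=binpose(th,.0368,.0806,.0105); _,_,r=leg(p,Rm,pt,Rt,1); 
    # finer rounding
    rv=R.from_matrix(Rm.T@Rt).as_rotvec(degrees=True).round(1);s=(Rm.T@(pt-p)*1000).round(1)
    print([rv.tolist(),s.tolist(),0]); p=p+Rm@s/1000;Rm=Rm@R.from_rotvec(rv,degrees=True).as_matrix()
print(p,Rm[:,2],[(p-Rm[:,2]*.076+k*Rm[:,1]*.0375).round(3) for k in(-1,1)])
```

```text
[[-3.0, -0.0, -0.0], [-0.1, -1.3, 1.7], 0]
[[-3.2, -0.0, -0.0], [-0.0, -1.1, 2.4], 0]
[[-3.1, -0.0, -0.0], [-0.0, -1.0, 2.4], 0]
[[-3.2, -0.0, -0.0], [-0.0, -1.0, 2.3], 0]
[[-3.1, -0.0, -0.0], [-0.0, -1.1, 2.4], 0]
[[-3.2, -0.0, -0.0], [-0.0, -1.0, 2.4], 0]
[0.61030213 0.07761031 0.11576845] [ 0.69712488 -0.14139803 -0.70286805] [array([0.531, 0.094, 0.143]), array([0.583, 0.083, 0.196])]
```

Emit:
drive_tool([
  [[0,0,0],[0,0.4,-0.9],0],
  [[-3,0,0],[0,-1.3,1.7],0],
  [[-3.2,0,0],[0,-1.1,2.4],0],
  [[-3.1,0,0],[0,-1,2.4],0],
  [[0,0,0],[0,0,0],0],
])

```text
time_s: 16.7
ee_pos: [0.6074, 0.0785, 0.1233]
eef_rot: [2.518, -0.0, 1.371]
force: [-0.7, 1.2, 3.0]
grip_width: 0.0598
```

Run:
```python
from plan import *
o=ctrl.get_obs();p,Rm=cur();print(o['time_s'],p.round(4),o['grip_width'],o['force'].round(2),o['moment'].round(2))
B=Rm@REL;O=p+Rm@PO
v=B.T@(S0+UP*.132-O);print('rail in bin',v.round(4),'tilt',np.arccos(B[2,2]))
```

```text
16.7 [0.6074 0.0785 0.1233] 0.0598290570191968 [-0.66  1.17  3.02] [ 0.26 -0.42  0.23]
rail in bin [ 0.0376 -0.0108  0.0809] tilt 0.2873081994241041
```

Contact stays light, so I'll continue the swing.

Emit:
drive_tool([
  [[-3.2,0,0],[0,-1,2.3],0],
  [[-3.1,0,0],[0,-1.1,2.4],0],
  [[-3.2,0,0],[0,-1,2.4],0],
  [[0,0,0],[0,0,0],0],
])

```text
time_s: 17.2
ee_pos: [0.612, 0.0764, 0.1245]
eef_rot: [2.377, -0.003, 1.373]
force: [-7.3, 4.7, -4.4]
grip_width: 0.0599
```

Run:
```python
from plan import *
o=ctrl.get_obs();p,Rm=cur();print(o['time_s'],p.round(4),o['grip_width'],o['force'].round(2),o['moment'].round(2),o['qpos'].round(2))
B=Rm@REL;O=p+Rm@PO
v=B.T@(S0+UP*.132-O);print('rail in bin',v.round(4),'tilt',np.arccos(B[2,2]))
crop('scene',220,160,360,265,5.5,'pics/m2.png');crop('top',260,150,380,240,6.5,'pics/m1.png')
```

```text
17.2 [0.612  0.0764 0.1245] 0.059865499105420085 [-7.33  4.69 -4.39] [1.13 2.1  0.48] [ 0.17  0.32  1.94 -1.04  0.29 -0.28]
rail in bin [ 0.0355 -0.0098  0.0728] tilt 0.14685265060090508
```

View pics/m2.png

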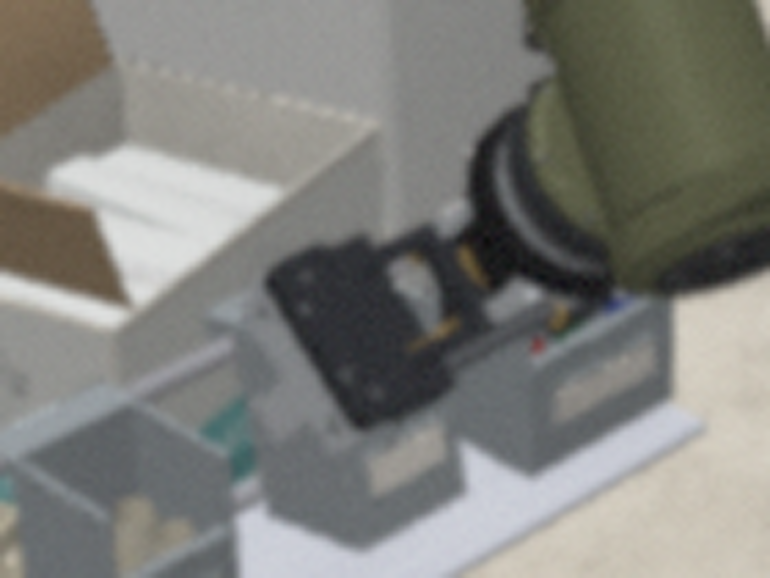

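View pics/m1.png

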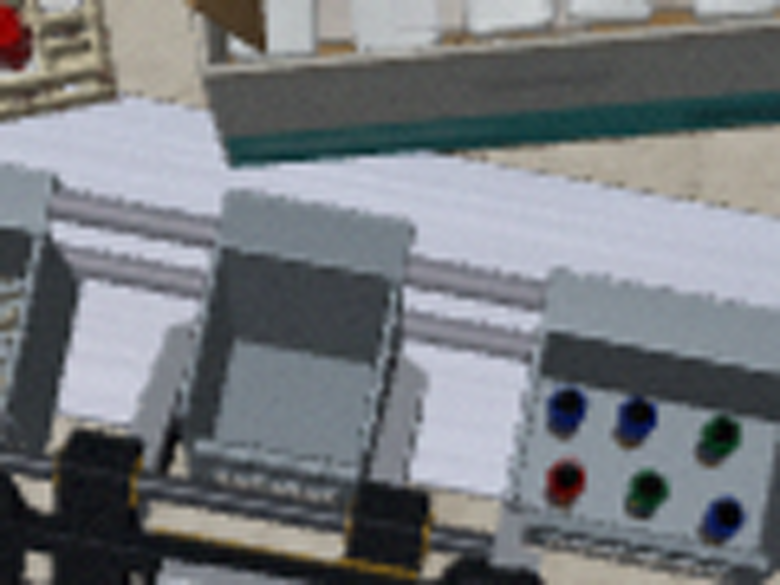

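```bash
cat >> plan.py <<'E'
def steps(targets,p=None,Rm=None,h=0):
    if p is None: p,Rm=cur()
    for pt,Rt in targets:
        rv=R.from_matrix(Rm.T@Rt).as_rotvec(degrees=True).round(1)+0.;s=(Rm.T@(pt-p)*1000).round(1)+0.
        print([rv.tolist(),s.tolist(),h],','); p=p+Rm@s/1000;Rm=Rm@R.from_rotvec(rv,degrees=True).as_matrix()
    return p,Rm
E
python3 - <<'E'
from plan import *
steps([binpose(.18,.0365,.0730,.0103),binpose(.22,.0370,.0735,.0103),binpose(.26,.037,.075,.0103),binpose(.30,.037,.0765,.0105),binpose(.30,.037,.0785,.0105),binpose(.30,.037,.080,.0105)])
E
```

```text
[[1.9, -0.2, 0.2], [0.5, 0.1, -1.9], 0] ,
[[2.3, 0.0, 0.0], [0.0, 0.4, -1.5], 0] ,
[[2.3, 0.0, 0.0], [0.0, -0.3, -0.6], 0] ,
[[2.3, 0.0, 0.0], [0.2, -0.2, -0.6], 0] ,
[[0.0, 0.0, 0.0], [0.0, -1.6, 1.2], 0] ,
[[0.0, 0.0, 0.0], [0.0, -1.2, 0.9], 0] ,
```

Emit:
drive_tool([
  [[1.9,-0.2,0.2],[0.5,0.1,-1.9],0],
  [[2.3,0,0],[0,0.4,-1.5],0],
  [[2.3,0,0],[0,-0.3,-0.6],0],
  [[2.3,0,0],[0.2,-0.2,-0.6],0],
  [[0,0,0],[0,0,0],0],
  [[0,0,0],[0,0,0],0],
])

```text
time_s: 18.05
ee_pos: [0.6099, 0.0776, 0.1289]
eef_rot: [2.528, -0.002, 1.369]
force: [0.1, 0.3, -1.7]
grip_width: 0.0596
```

Run:
```python
from plan import *
o=ctrl.get_obs();p,Rm=cur();print(o['time_s'],p.round(4),o['grip_width'],o['force'].round(2),o['moment'].round(2),o['qpos'].round(2))
B=Rm@REL;O=p+Rm@PO
v=B.T@(S0+UP*.132-O);print('rail in bin',v.round(4),'tilt',np.arccos(B[2,2]))
steps([binpose(.30,.037,.0785,.0105),binpose(.30,.037,.080,.0105)])
crop('wrist',200,90,440,340,2.4,'pics/n1.png')
crop('scene',220,160,360,265,5.5,'pics/n2.png');crop('top',260,150,380,240,6.5,'pics/n3.png')
```

```text
18.05 [0.6099 0.0776 0.1289] 0.059617308390637315 [ 0.08  0.26 -1.71] [ 0.1   0.28 -0.05] [ 0.15  0.32  1.86 -0.49  0.43 -0.83]
rail in bin [ 0.0365 -0.0103  0.0753] tilt 0.29736977280196336
[[0.2, -0.1, -0.1], [0.1, -2.8, 1.5], 0] ,
[[0.0, 0.0, 0.0], [0.0, -1.2, 0.9], 0] ,
```

View pics/n1.png

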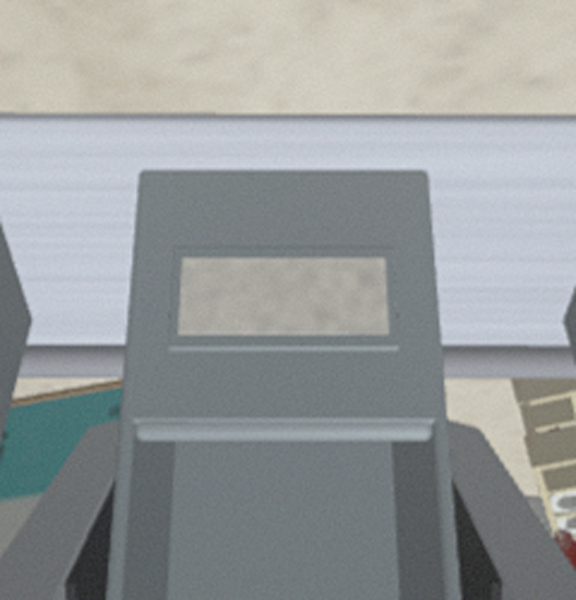

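View pics/n3.png

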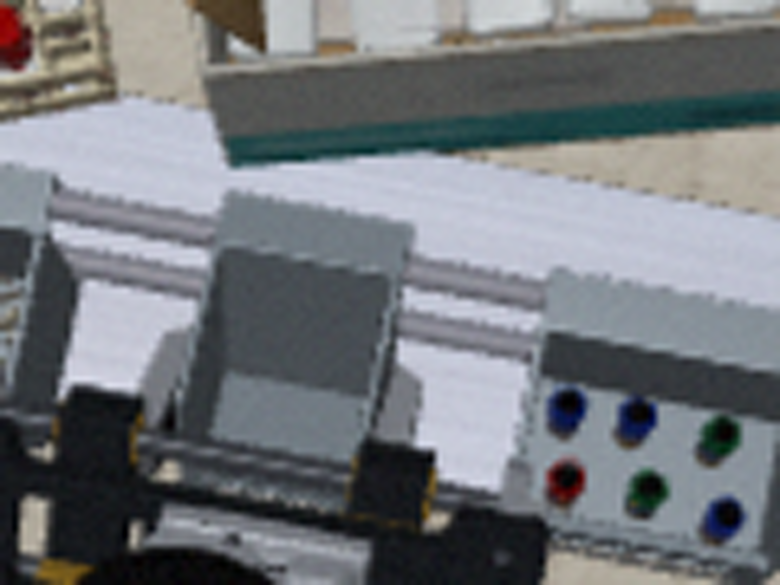

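Emit:
drive_tool([
  [[0,0,0],[0,-2,1.2],0],
  [[0,0,0],[0,-2,1.4],0],
  [[0,0,0],[0,-0.6,0.5],0],
  [[0,0,0],[0,0,0],0],
])

```text
time_s: 18.7
ee_pos: [0.6083, 0.0781, 0.1242]
eef_rot: [2.527, -0.003, 1.368]
force: [0.9, 0.1, -0.3]
grip_width: 0.0597
```

Run:
```python
from plan import *
o=ctrl.get_obs();p,Rm=cur();print(o['time_s'],p.round(4),o['grip_width'],o['force'].round(2),o['moment'].round(2),o['qpos'].round(2))
B=Rm@REL;O=p+Rm@PO
v=B.T@(S0+UP*.132-O);print('rail in bin',v.round(4),'tilt',np.arccos(B[2,2]))
```

```text
18.7 [0.6083 0.0781 0.1242] 0.05973247082865137 [ 0.87  0.12 -0.33] [ 0.02 -0.09 -0.  ] [ 0.15  0.32  1.87 -0.51  0.42 -0.81]
rail in bin [ 0.0368 -0.0105  0.0802] tilt 0.29687208688539857
```

Emit:
drive_tool([
  [[0,0,0],[0,0,0],1],
  [[0,0,0],[0,0,0],1],
  [[0,0,0],[0,0,0],1],
  [[0,0,0],[0,0,0],1],
  [[0,0,0],[0,0,0],1],
])

```text
time_s: 19.32
ee_pos: [0.6082, 0.0781, 0.124]
eef_rot: [2.528, -0.003, 1.368]
force: [0.2, -0.3, -0.9]
grip_width: 0.0937
```

Run:
```python
from plan import *
o=ctrl.get_obs();print(o['time_s'],o['grip_width'],o['force'].round(2),o['moment'].round(2))
crop('wrist',0,0,640,480,1.2,'pics/o1.png')
crop('scene',220,160,360,265,5.5,'pics/o2.png');crop('top',260,150,380,240,6.5,'pics/o3.png')
```

```text
19.325 0.09368625649033575 [ 0.2  -0.26 -0.92] [0.09 0.16 0.01]
```

View pics/o1.png

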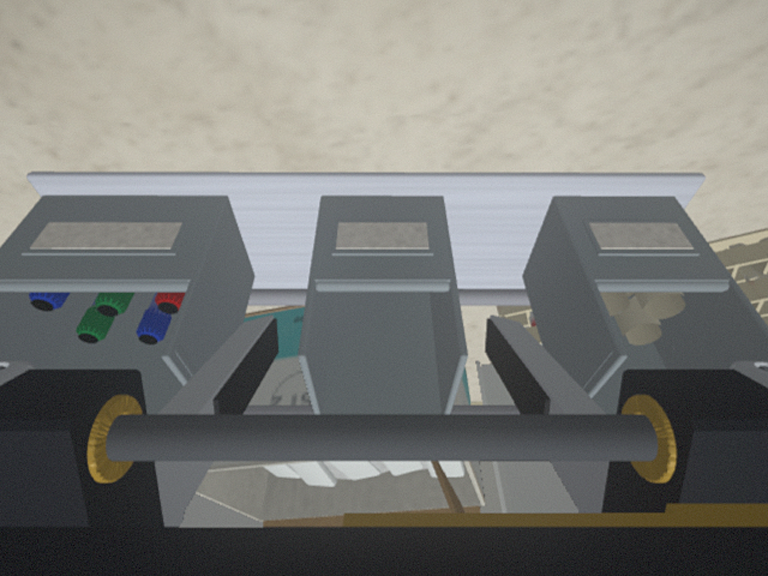

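View pics/o2.png

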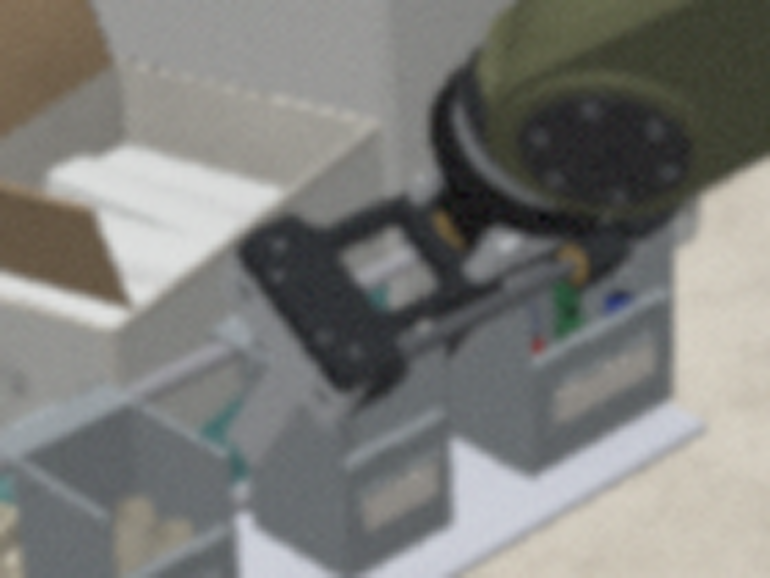

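View pics/o3.png

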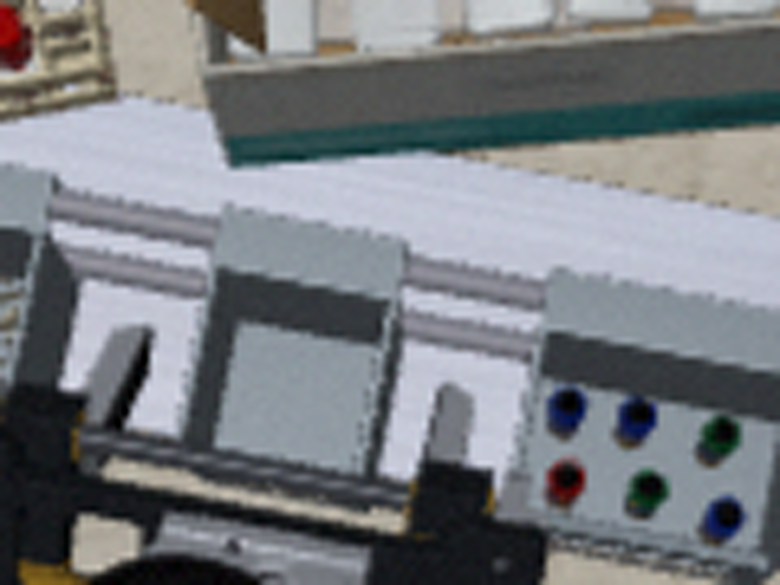

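The bin now hangs flat, in line with its neighbours. Next I'll retract and go to the caps.

Run:
```python
from plan import *
p,Rm=cur()
p1=p-.11*Rm[:,2]
Rd=toolR(SY,-UP);tgt=np.array([.425,.285,.20])
p2,R2,r=leg(p1,Rm,tgt,Rd,10);show(r,1);print(p1,p2,R2)
```

```text
[[3.5, 0.0, 0.0], [17.0, -14.0, -8.0], 1],
[[3.5, 0.0, 0.0], [17.0, -14.0, -7.0], 1],
[[3.5, 0.0, 0.0], [17.0, -15.0, -6.0], 1],
[[3.5, 0.0, 0.0], [16.0, -15.0, -5.0], 1],
[[3.5, 0.0, 0.0], [17.0, -15.0, -4.0], 1],
[[3.5, 0.0, 0.0], [16.0, -15.0, -4.0], 1],
[[3.5, 0.0, 0.0], [17.0, -16.0, -3.0], 1],
[[3.6, -0.1, 0.0], [16.0, -16.0, -1.0], 1],
[[3.5, 0.0, -0.1], [17.0, -16.0, -1.0], 1],
[[3.6, -0.1, 0.0], [16.0, -15.0, 1.0], 1]
[0.54607849 0.09054985 0.21396136] [0.42530457 0.28488196 0.19968496] [[ 2.00032332e-01  9.79789084e-01 -6.45574065e-04]
 [ 9.79789194e-01 -2.00032570e-01 -3.27093644e-04]
 [-4.49618621e-04 -5.67097188e-04 -9.99999738e-01]]
```

Emit:
drive_tool([
  [[0,0,0],[0,0,-15],1],
  [[0,0,0],[0,0,-30],1],
  [[0,0,0],[0,0,-35],1],
  [[0,0,0],[0,0,-30],1],
  [[3.5,0,0],[17,-14,-8],1],
  [[3.5,0,0],[17,-14,-7],1],
  [[3.5,0,0],[17,-15,-6],1],
  [[3.5,0,0],[16,-15,-5],1],
  [[3.5,0,0],[17,-15,-4],1],
  [[3.5,0,0],[16,-15,-4],1],
  [[3.5,0,0],[17,-16,-3],1],
  [[3.6,-0.1,0],[16,-16,-1],1],
  [[3.5,0,-0.1],[17,-16,-1],1],
  [[3.6,-0.1,0],[16,-15,1],1],
  [[0,0,0],[0,0,0],1],
])

```text
time_s: 21.35
ee_pos: [0.4249, 0.2854, 0.2001]
eef_rot: [-3.141, -0.0, 1.371]
force: [0.6, -0.1, 0.0]
grip_width: 0.0939
```

Run:
```python
from plan import *
o=ctrl.get_obs();p,Rm=cur();print(o['time_s'],o['qpos'].round(3),p.round(4),Rm.round(3),o['force'].round(1))
im=ctrl.camera('wrist');c=cal('wrist');cv2.imwrite('pics/q1.png',im[:,:,::-1])
tp=ctrl.camera('top');crop(0,230,150,390,250,5,'pics/q2.png',tp)
for n,I in(('wrist',im),('top',tp)):
    cc=cal(n);hsv=cv2.cvtColor(I,cv2.COLOR_RGB2HSV)
    mm=((hsv[...,0]<10)|(hsv[...,0]>170))&(hsv[...,1]>130)&(hsv[...,2]>50)
    k,l,s,ce=cv2.connectedComponentsWithStats(mm.astype(np.uint8))
    for i in range(1,k):
        if s[i,4]>12 and (n=='wrist' or ce[i][1]>260): print(n,ce[i].round(1),s[i],onz(cc,ce[i],.018 if n=='top' else .015).round(4))
```

```text
21.35 [ 0.52   0.235  1.657  0.     1.25  -0.851] [0.4249 0.2854 0.2001] [[ 0.198  0.98  -0.   ]
 [ 0.98  -0.198  0.   ]
 [ 0.    -0.    -1.   ]] [ 0.6 -0.1  0. ]
wrist [627.   16.1] [605   0  35  46 714] [0.3041 0.5861 0.015 ]
wrist [616.1  30. ] [611  27  11   6  23] [0.3133 0.5767 0.015 ]
wrist [619.8  35.8] [616  34  10   6  19] [0.3187 0.58   0.015 ]
wrist [624.6  39.2] [619  38  12   4  13] [0.3224 0.5842 0.015 ]
wrist [518.9 120.5] [512 115  16  12  99] [0.3732 0.4878 0.015 ]
wrist [378.9 184.5] [374 178  10  12  83] [0.406  0.3496 0.015 ]
wrist [269.6 239.9] [265 236  11   9  71] [0.4395 0.2316 0.015 ]
top [ 35.5 273.3] [ 22 261  28  26 559] [0.4895 0.7055 0.018 ]
top [239.5 293.9] [237 291   6   6  27] [0.4367 0.2322 0.018 ]
top [ 22.  361.4] [   0  342   50   57 1864] [0.2907 0.7263 0.018 ]
```

View pics/q1.png

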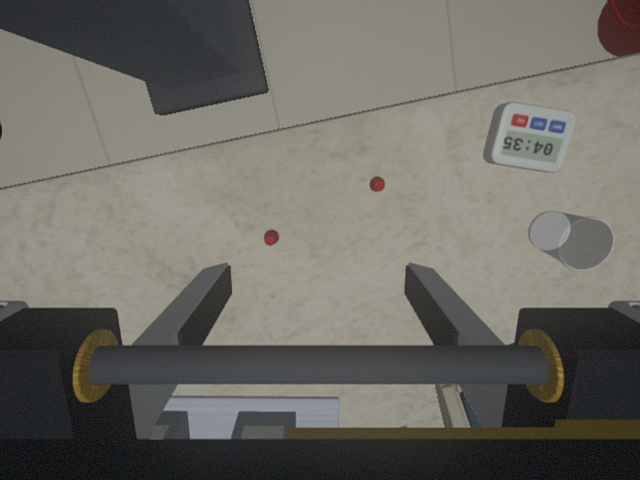

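View pics/q2.png

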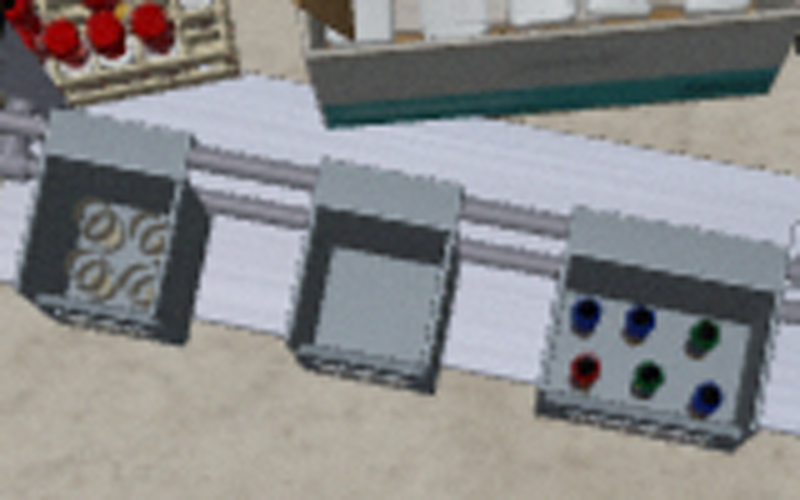

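Run:
```python
from plan import *
c=cal('top');P=lambda u,v,s=5,u0=230,v0=150:((u+.5)/s-.5+u0,(v+.5)/s-.5+v0)
for uv in((321,158),(464,186)):
    X=onz(c,P(*uv),.14);print(X.round(4),'stand frame',np.round([(X-S0)@SX,(X-S0)@SY],4))
bc=S0-.039*SX+.0105*SY;print('bin centre',bc)
p,Rm=cur();print('cap1 in tool',Rm.T@(np.array([.438,.232,.020])-p)*1000)
Rc=Rm
for cap in([.438,.232],[.4055,.349]):
    d=Rm.T@(np.r_[bc[:2],0]-np.r_[cap,0])*1000;print('cap->bin tool',d)
d=Rm.T@(np.array([.4055,.349,0])-np.r_[bc[:2],0])*1000;print('bin->cap2',d)
```

```text
[0.6671 0.0971 0.14  ] stand frame [0.0077 0.041 ]
[0.6545 0.0389 0.14  ] stand frame [ 0.007  -0.0186]
bin centre [0.61528149 0.07657493 0.        ]
cap1 in tool [-48.89670391  22.80026025 180.07633779]
cap->bin tool [-1.16934848e+02  2.04723915e+02  1.95886180e-01]
cap->bin tool [-225.09963219  259.91109891    0.25995658]
bin->cap2 [ 225.09963219 -259.91109891   -0.25995658]
```

Emit:
drive_tool([
  [[0,0,0],[-25,12,30],1],
  [[0,0,0],[-24,11,30],0.7],
  [[0,0,0],[0,0,35],0.6],
  [[0,0,0],[0,0,35],0.5],
  [[0,0,0],[0,0,30],0.5],
  [[0,0,0],[0,0,14],0.5],
  [[0,0,0],[0,0,6],0.5],
  [[0,0,0],[0,0,0],0.5],
  [[0,0,0],[0,0,0],0],
  [[0,0,0],[0,0,0],0],
  [[0,0,0],[0,0,0],0],
  [[0,0,0],[0,0,0],0],
], squeeze=12)

```text
time_s: 22.95
ee_pos: [0.438, 0.2323, 0.0198]
eef_rot: [-3.141, 0.0, 1.37]
force: [0.1, -0.0, 2.2]
grip_width: 0.0146
```

Emit:
drive_tool([
  [[0,0,0],[0,0,-15],0],
  [[0,0,0],[0,0,-45],0],
  [[0,0,0],[0,0,-60],0],
  [[0,0,0],[0,0,-60],0],
  [[0,0,0],[-20,34,0],0],
  [[0,0,0],[-20,34,0],0],
  [[0,0,0],[-20,34,0],0],
  [[0,0,0],[-20,34,0],0],
  [[0,0,0],[-20,34,0],0],
  [[0,0,0],[-17,35,0],0],
  [[0,0,0],[0,0,0],0],
])

```text
time_s: 24.32
ee_pos: [0.6164, 0.075, 0.2]
eef_rot: [-3.141, 0.001, 1.367]
force: [0.3, 0.0, 0.3]
grip_width: 0.0148
```

Run:
```python
from plan import *
o=ctrl.get_obs();p,Rm=cur();print(o['time_s'],p.round(4),o['grip_width'],o['qpos'].round(2))
bc=S0-.039*SX+.0105*SY
print('to bin',Rm.T@(bc+[0,0,.148]-p)*1000)
crop('wrist',100,100,540,430,1.7,'pics/r1.png')
```

```text
24.325 [0.6164 0.075  0.2   ] 0.014845441265046961 [ 0.06  0.48  1.33 -0.    1.34 -1.3 ]
to bin [ 1.32975854 -1.37974861 52.01163828]
```

View pics/r1.png

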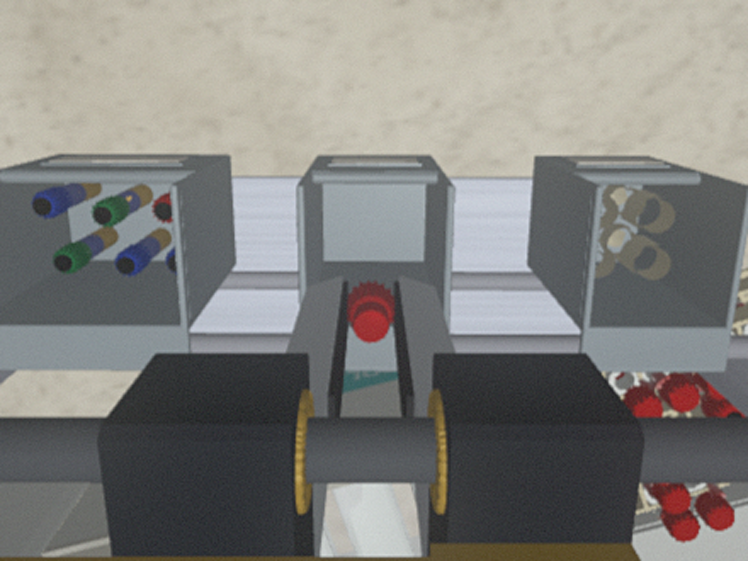

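Emit:
drive_tool([
  [[0,0,0],[1,-2,25],0],
  [[0,0,0],[0,0,18],0],
  [[0,0,0],[0,0,7],0],
  [[0,0,0],[0,0,0],0],
  [[0,0,0],[0,0,0],0.27],
  [[0,0,0],[0,0,0],0.27],
  [[0,0,0],[0,0,0],0.27],
  [[0,0,0],[0,0,-25],0.27],
  [[0,0,0],[0,0,-35],0.27],
  [[0,0,0],[0,0,0],0.27],
])

```text
time_s: 25.62
ee_pos: [0.6147, 0.0781, 0.2125]
eef_rot: [3.138, -0.001, 1.369]
force: [-0.5, -0.3, -0.8]
grip_width: 0.0251
```

Run:
```python
from plan import *
o=ctrl.get_obs();p,Rm=cur();print(o['time_s'],p.round(4),o['grip_width'],o['force'].round(1))
print('to cap2',Rm.T@(np.array([.4055,.349,.020])-p)*1000)
crop('wrist',100,100,540,430,1.7,'pics/s1.png')
```

```text
25.625 [0.6147 0.0781 0.2125] 0.02506678657021867 [-0.5 -0.3 -0.8]
to cap2 [ 223.44766359 -259.89004422  191.64188465]
```

View pics/s1.png

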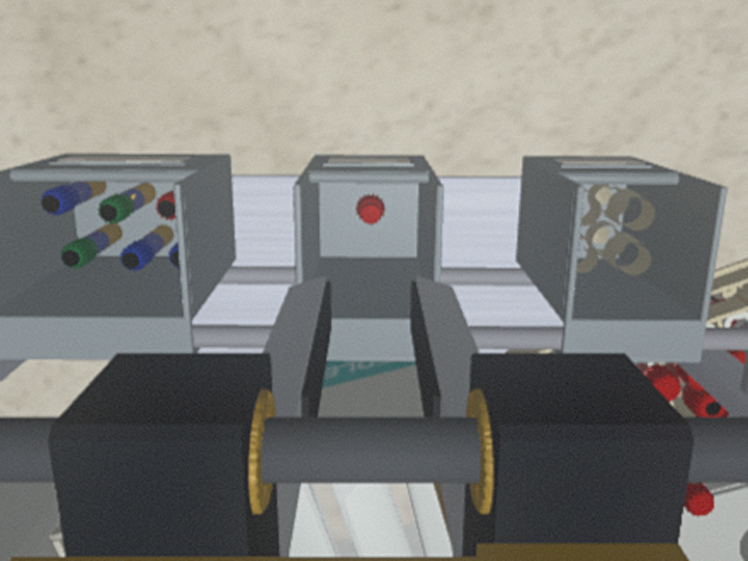

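Emit:
drive_tool([
  [[0,0,0],[25,-29,0],0.4],
  [[0,0,0],[25,-29,0],0.5],
  [[0,0,0],[25,-29,0],0.6],
  [[0,0,0],[25,-29,0],0.6],
  [[0,0,0],[25,-29,0],0.6],
  [[0,0,0],[25,-29,10],0.6],
  [[0,0,0],[25,-29,20],0.6],
  [[0,0,0],[25,-29,30],0.6],
  [[0,0,0],[23,-28,30],0.6],
  [[0,0,0],[0,0,20],0.6],
  [[0,0,0],[0,0,0],0.6],
])

```text
time_s: 27.05
ee_pos: [0.4024, 0.3479, 0.0977]
eef_rot: [-3.138, 0.004, 1.37]
force: [-0.0, -0.9, 1.2]
grip_width: 0.0564
```

Run:
```python
from plan import *
o=ctrl.get_obs();p,Rm=cur();print(o['time_s'],p.round(4),o['grip_width'],o['force'].round(1))
im=ctrl.camera('wrist');cc=cal('wrist');cv2.imwrite('pics/t1.png',im[:,:,::-1])
hsv=cv2.cvtColor(im,cv2.COLOR_RGB2HSV)
mm=((hsv[...,0]<10)|(hsv[...,0]>170))&(hsv[...,1]>130)&(hsv[...,2]>50)
k,l,s,ce=cv2.connectedComponentsWithStats(mm.astype(np.uint8))
for i in range(1,k):
    if s[i,4]>60: print(ce[i].round(1),s[i],onz(cc,ce[i],.012).round(4))
print('to cap2',Rm.T@(np.array([.4055,.349,.020])-p)*1000)
```

```text
27.05 [0.4024 0.3479 0.0977] 0.05642133764913637 [-0.  -0.9  1.2]
[629.7  18. ] [612   0  28  50 642] [0.2979 0.5701 0.012 ]
[511.9 164.5] [502 156  23  17 207] [0.3743 0.4912 0.012 ]
[321.9 249.9] [314 240  16  18 156] [0.4086 0.35   0.012 ]
to cap2 [ 1.95198069  3.09600563 77.65858266]
```

View pics/t1.png

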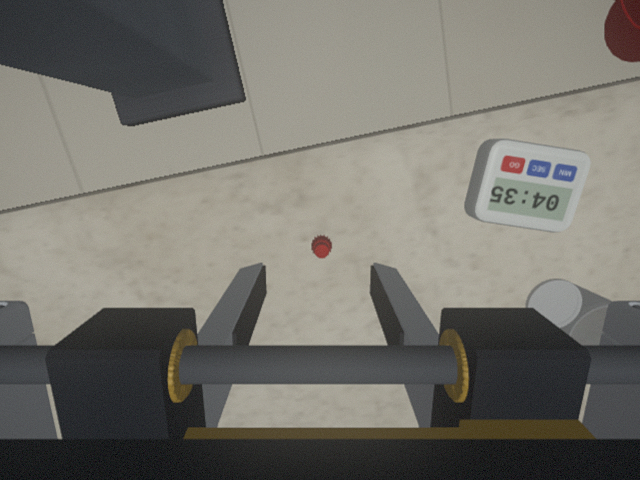

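Emit:
drive_tool([
  [[0,0,0],[3,4,30],0.6],
  [[0,0,0],[0,0,28],0.5],
  [[0,0,0],[0,0,13],0.5],
  [[0,0,0],[0,0,7],0.5],
  [[0,0,0],[0,0,0],0.5],
  [[0,0,0],[0,0,0],0],
  [[0,0,0],[0,0,0],0],
  [[0,0,0],[0,0,0],0],
  [[0,0,0],[0,0,0],0],
  [[0,0,0],[0,0,-15],0],
  [[0,0,0],[0,0,-45],0],
  [[0,0,0],[0,0,-60],0],
  [[0,0,0],[0,0,-60],0],
  [[0,0,0],[0,0,0],0],
])

```text
time_s: 28.85
ee_pos: [0.4093, 0.3516, 0.2072]
eef_rot: [3.136, -0.006, 1.37]
force: [-0.3, -0.1, -1.2]
grip_width: 0.0142
```

Run:
```python
from plan import *
o=ctrl.get_obs();p,Rm=cur();print(o['time_s'],p.round(4),o['grip_width'],o['force'].round(1))
bc=S0-.039*SX+.0105*SY
print('to bin',Rm.T@(bc+[0,0,.2]-p)*1000)
```

```text
28.85 [0.4093 0.3516 0.2072] 0.014228626783054043 [-0.3 -0.1 -1.2]
to bin [-228.34612719  256.77852887    7.19270225]
```

Emit:
drive_tool([
  [[0,0,0],[-28,31,0],0],
  [[0,0,0],[-28,31,0],0],
  [[0,0,0],[-28,31,0],0],
  [[0,0,0],[-28,31,0],0],
  [[0,0,0],[-29,31,0],0],
  [[0,0,0],[-29,31,0],0],
  [[0,0,0],[-29,31,0],0],
  [[0,0,0],[-29,32,0],0],
  [[0,0,0],[0,0,0],0],
  [[0,0,0],[0,0,0],0],
])

```text
time_s: 30.1
ee_pos: [0.6059, 0.0778, 0.2011]
eef_rot: [-3.14, 0.001, 1.369]
force: [-0.5, -0.7, -0.5]
grip_width: 0.0144
```

Run:
```python
from plan import *
o=ctrl.get_obs();p,Rm=cur();print(o['time_s'],p.round(4),o['grip_width'],o['force'].round(1))
bc=S0-.039*SX+.0105*SY
print('to bin',Rm.T@(bc-.008*SX+[0,0,.15]-p)*1000)
crop('wrist',100,100,540,430,1.7,'pics/u1.png')
```

```text
30.1 [0.6059 0.0778 0.2011] 0.014446626304215292 [-0.5 -0.7 -0.5]
to bin [ 0.69639928  1.47825467 51.13309998]
```

View pics/u1.png

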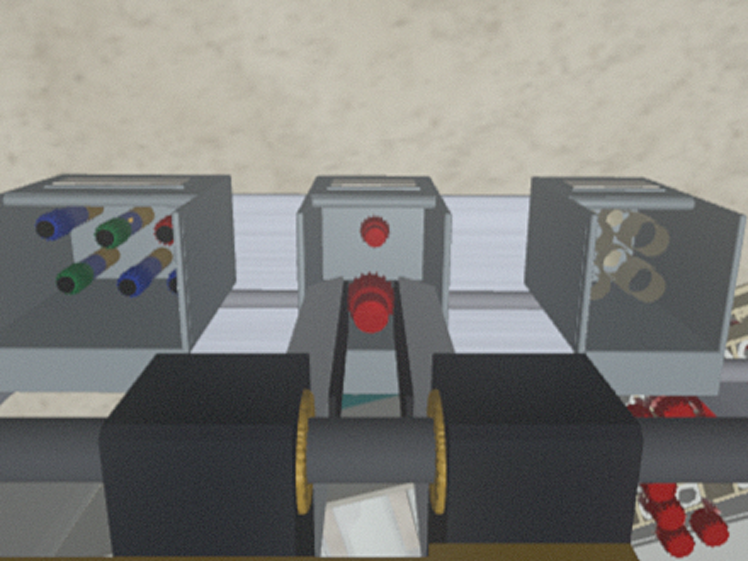

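Run:
```python
from plan import *
c=cal('wrist')
for z in(.055,.07):
    X=onz(c,(100+375/1.7,100+232/1.7),z);print(((X-S0)@SX+.039).round(4),((X-S0)@SY-.0105).round(4))
```

```text
0.0007 0.0022
-0.0032 0.0021
```

Emit:
drive_tool([
  [[0,0,0],[1,-5,25],0],
  [[0,0,0],[0,0,18],0],
  [[0,0,0],[0,0,8],0],
  [[0,0,0],[0,0,0],0],
  [[0,0,0],[0,0,0],0],
  [[0,0,0],[0,0,0],0.27],
  [[0,0,0],[0,0,0],0.27],
  [[0,0,0],[0,0,0],0.27],
  [[0,0,0],[0,0,-25],0.27],
  [[0,0,0],[0,0,-40],0.27],
  [[0,0,0],[0,-20,-40],0.27],
  [[0,0,0],[0,-40,-30],0.27],
  [[0,0,0],[0,-40,-10],0.27],
  [[0,0,0],[0,0,0],0.27],
])

```text
time_s: 31.9
ee_pos: [0.5027, 0.1, 0.2974]
eef_rot: [3.139, -0.0, 1.37]
force: [0.4, -0.7, 0.7]
grip_width: 0.0255
```

Run:
```python
from plan import *
o=ctrl.get_obs();p,Rm=cur();print(o['time_s'],p.round(4),o['grip_width'],o['force'].round(1))
crop('wrist',0,0,640,480,1.2,'pics/v1.png')
crop('top',230,150,390,250,5,'pics/v2.png');crop('scene',200,150,360,270,5,'pics/v3.png')
```

```text
31.9 [0.5027 0.1    0.2974] 0.025539065411617896 [ 0.4 -0.7  0.7]
```

View pics/v1.png

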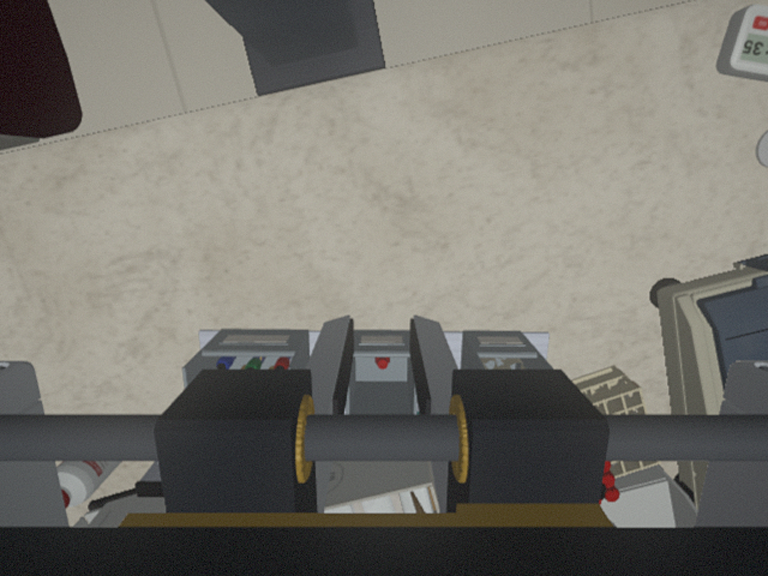

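View pics/v2.png

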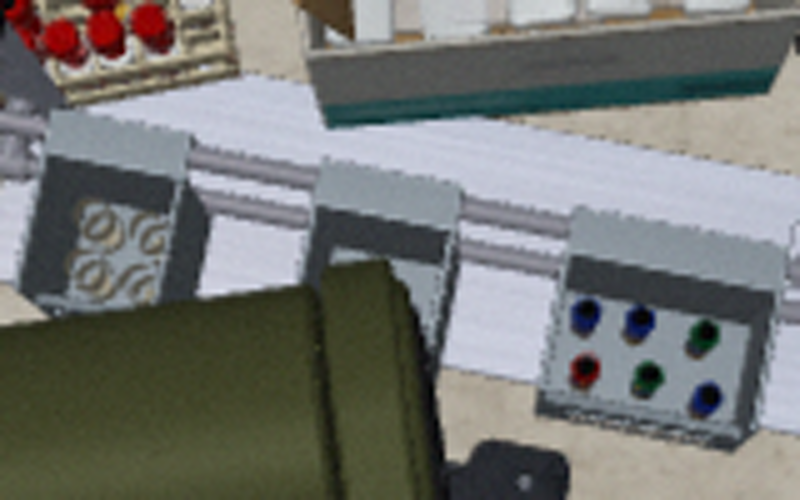

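View pics/v3.png

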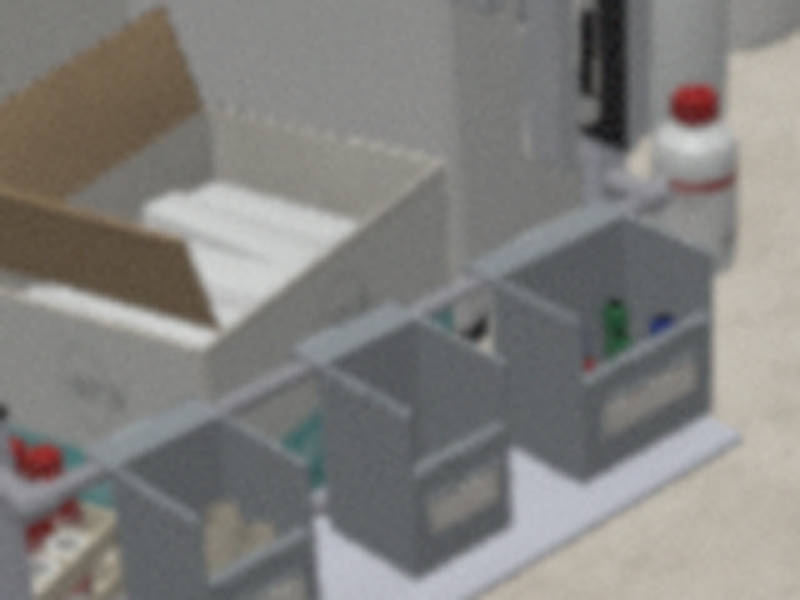

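Emit:
drive_tool([
  [[0,0,0],[40,-25,0],0.27],
  [[0,0,0],[40,-25,0],0.27],
  [[0,0,0],[40,-25,0],0.27],
  [[0,0,0],[40,-10,0],0.27],
  [[0,0,0],[0,0,0],0.27],
  [[0,0,0],[0,0,0],0.27],
])

```text
time_s: 32.8
ee_pos: [0.4531, 0.2727, 0.2949]
eef_rot: [-3.14, 0.001, 1.369]
force: [0.3, 0.4, -0.7]
grip_width: 0.0258
```

Run:
```python
from plan import *
o=ctrl.get_obs();p,Rm=cur();print(o['time_s'],p.round(4),o['grip_width'],o['force'].round(1))
im=ctrl.camera('top');crop(0,270,150,350,250,6,'pics/w2.png',im);cv2.imwrite('pics/w0.png',im[:,:,::-1])
```

```text
32.8 [0.4531 0.2727 0.2949] 0.025840379011273503 [ 0.3  0.4 -0.7]
```

View pics/w2.png

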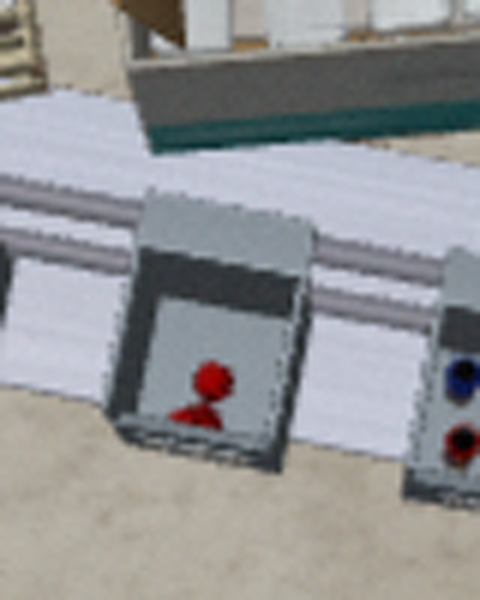

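View pics/w0.png

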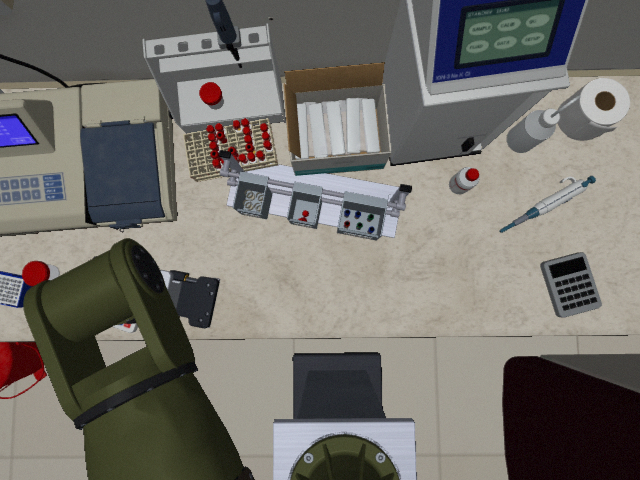

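```bash
python3 -c "
from station import ctrl
print(ctrl.get_obs()['time_s']);print(ctrl.hand_in())"
```

```text
32.85
the job is handed in; nothing more can be done
None
```

The job is handed in at 32.85 s of the 72 s allowed. I laid the bin on its back, regripped it from the mouth side and hooked it over the upper rail at about 0.45 rad. After I let go at about 0.3 rad it swung in flat, and I dropped both caps in.

**Last checks:**
- **Bin:** in the top and scene views it hangs in line with its neighbours. A top-view measurement taken before the caps went in put its hook's back edge 7 to 8 mm behind the upper rail's axis (8 mm expected). Its side-to-side position was about 11 mm from the rail's middle.
- **Caps:** both are inside the bin, one standing near the centre and the other by the front wall, apparently tipped over.
- **Bottle and arm:** the bottle is still standing, and the arm is clear with no contact force.

**What disagreed:** I first tried to swing the bottom in while still holding the bin. The arm came close to a joint limit, the bin rose about 8 mm, and the foot probably pressed on the lower rail (about 10 N). I backed out, seated the hook again and let the bin swing in by its own weight. The gripper read 14 to 15 mm on the 16 mm caps, but both stayed held.

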